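Ease a gear pump's end cover off its dowels with a wedge

TASK

The screws of the gear pump's end cover are out, but the cover still sits tight on its two dowels. Take the orange-handled wedge and work it into the pry slots under the cover's left and right ears in turn, so that neither ear ever gets more than about 4 mm ahead of the other, until both ears have risen at least 6 mm and the cover is about level; lift it with the wedge only, never with the gripper. Then lay the wedge back on the bench clear of the pump, and leave the other things where they are.

Things in the scene. Friction and masses are not known exactly. Their poses are not given: they have to be found in the camera images.
- pump: Dark grey gear pump housing under an aluminium end cover, on a dark plate (156 x 104 mm) screwed to the bench; fixed. Origin: centre of the plate's underside, on the bench top; x from its front (robot side) to its back, y to its left, z up. Parting face at z = 70 mm, cover top 88, shaft end 107. Body reaches 30 mm ahead of the origin, a port boss (z 25 to 51 mm) 43 mm. Ears left and right: x +-14, |y| up to 84 mm
- cover: The end cover, 0.35 kg, axes as the pump's. It can only rise along its two dowels (pump y = +-50 mm) or cock sideways when one end rises ahead of the other. Each dowel holds it with about 6 N of friction: it stays where it is left, and an ear takes about 6 N upward to pry
- slot_left (a point): Floor of the left pry slot: middle of the front edge of the housing's left ear's top face, pump frame (-14, 70, 70) mm; x points into the slot. The slot is the gap between housing ear and cover ear: 5 mm high while the cover is home, from |y| = 56 to 84 mm, open at front, back and outer side
- slot_right (a point): The same on the right ear, pump frame (-14, -70, 70) mm
- cover_left (a point): Middle of the front lower edge of the cover's left ear (roof of the left pry slot); 5 mm above slot_left while the cover is home; at the end at least 11 mm above it. The ears are 140 mm apart from middle to middle
- cover_right (a point): The same on the cover's right ear, above slot_right
- wedge: Loose prying wedge, 150 mm long, 0.24 kg, lying on its flat sole. Origin: middle of the sole; x to the tip, z up. Orange handle x -75 to 20 mm, 22 wide, 24 high. Steel blade x 20 to 75 mm, 18 wide, flat below in line with the handle, sloping above: 1.5 mm thick at the tip plus 0.325 mm per mm back. Sole on the slot floor, tip P mm past the ear's front edge: that ear has risen 0.325 P - 3.5 mm; push 10 to 15 N
- wedge_tip (a point): Middle of the wedge's tip, on the sole: (75, 0, 0) mm in the wedge's frame
- wedge_grip (a point): Where to hold the wedge: (-25, 0, 12) mm in its frame, mid-height of the handle, 22 mm wide between the fingers
- hex_key: Black hex key at the left by the dish of screws, bystander, 46 x 124 x 8 mm, origin at the centre of its underside
- brush: Brass wire brush with wooden handle, bystander, 22 x 210 x 26 mm, origin at the centre of its underside
- grease_tin: Blue and white round tin, bystander, 68 mm across, 34 mm high, origin at the centre of its underside
- tape: Black tape roll, bystander, 58 mm across, 19 mm high, origin at the centre of its underside
There are look-alikes about, which are no part of the job. Leave any purple look-alike of the wedge alone.

How it is judged:
On the way, in this order (a step that is already met when the one before it is completed fails the run):
1. the wedge raises one ear by 2 mm (contact force between wedge and cover above 0.5 N and z of any of cover_left, cover_right in the frame of pump above 0.077 m), for 0.05 s.
2. the wedge raises the other ear by 2 mm too (contact force between wedge and cover above 0.5 N and z of each of cover_left, cover_right in the frame of pump above 0.077 m), for 0.05 s.
At the end, for the whole second after the job is handed in: Both ears of the cover have risen at least 6 mm (11 mm above the housing's ears) and stay there, the cover is level within 0.03 rad (one ear at most 4 mm above the other), and the wedge lies still on the bench, touching neither pump nor cover, its middle more than 100 mm from the pump's middle (z of each of cover_left, cover_right in the frame of pump above 0.081 m and angle between the z axis of cover and the z axis of pump, either way round below 0.03 rad and height (world z) of wedge below 0.02 m and horizontal distance between wedge and pump above 0.1 m and contact force between wedge and pump below 0.1 N and contact force between wedge and cover below 0.1 N and linear speed of wedge below 0.02 m/s).
It fails at once if the cover is cocked by more than 0.052 rad (3 degrees, one ear about 7 mm above the other) (angle between the z axis of cover and the z axis of pump, either way round above 0.052 rad).
It fails at once if gripper or arm bears on the cover (more than 2 N) (contact force between any of the fingers, the arm and cover above 2 N).
It fails at once if a bystander (hex key, brush, tin, tape) is moved by more than 40 mm (distance of any of hex_key, brush, grease_tin, tape from where it was at the start of the episode above 0.04 m).
It also fails if it takes over 66 s, if anything falls off the work surface, if the arm or the gripper's body presses on something with over 40 N, if the wrist force passes 120 N, or if a joint passes its speed limit or range.

ROBOT

A 6-joint arm with a two-finger parallel gripper is mounted at the origin on a cart in front of the work surface, level with it; the furniture and walls round the work are solid. World frame = base frame: x ahead of the robot, y to its left, z up, the work surface at z = 0. Lengths are in m, angles in rad, forces in N, time in s.
With the tool pointing down it reaches from about 0.35 to 0.85 m from the base axis. Payload 8.1 kg.
Tool frame: the origin (TCP) lies at the very end of the fingers, on their centre line; the grasp point (between the pads) lies 19 mm behind it (pinch_z is the distance from the TCP to the grasp point, in m); z points along the fingers, y is the direction in which the jaws open and shut (so a half turn about z gives the same grasp; the last joint's range is limited). The gripper opens to 93 mm and grips with 3 to 60 N. Pads are 15 mm wide; open, the fingers measure 128 mm over their backs; the gripper's body (75 mm by 188 mm) begins 65 mm behind the grasp point.
Start: joints at [1.05, 0.13, 1.488, -0, 1.523, -0.085], TCP at [0.253, 0.544, 0.219] pointing down, gripper open.
Joint ranges: [-2.96, 2.96], [-0.89, 2.26], [0.02, 2.5], [-1.34, 4.48], [0, 2.73], [-2.66, 2.66]. Speed limits (rad/s): [2.39, 2.39, 2.79, 3.14, 3.14, 3.14].

INTERFACE

Orientations are given as a rotation vector (axis times angle).
In Python, from plant import * gives the robot as it stands.
- The arm moves only by the tool move_arm, never from a script. Its argument "series" is a list of rows, each a list of 7 numbers: the shift along the tool's x, y, z each as a share of 10 cm, from -1 to 1, then the turn, a rotation vector about the tool's x, y, z each as a share of 180 degrees, from -1 to 1, then the opening, from -1 (shut) to 1 (fully open). In form: [[dx, dy, dz, rx, ry, rz, jaw], ...]. A call has 1 to 8 rows; each row is the pose to reach, as a shift and turn from the pose commanded when the call began, along the tool's axes at that moment, turning the shorter way round; what a row does not reach only later rows make up. A row lasts 1/10 s, in which the tool goes at most 50 mm and 8.59 degrees, less where a joint would pass 70% of its speed; a pose out of reach is approached as far as the arm can. A call with a number of a shift or a turn outside -1 to 1 is refused whole. A call with a gripper value outside its range is refused whole. The fingers move at their own pace and stop on an object; "squeeze" is the grip in N (left out, the last holds). Time passes only in rows, so rows that repeat a pose let the fingers close. It gives the time, the measured TCP pose, the force and the opening at its end, in the units of the state.
- read_state(): the state, without advancing time (a new reading comes with each control period).
- read_camera(name): name is "scene" or "top" or "wrist"; returns a dict with "frame" (420x560x3 uint8, red, green, blue), "K" (3x3 intrinsics, pixels), "rvec" (rotation vector, rad) and "tvec" (3), from world to camera coordinates, as OpenCV has them. Camera axes: x right, y down, z forward; pixel columns grow to the right and rows downward; lengths in m; the calibration is good to about 2 mm. A picture is of the moment at which its call begins. There is no depth.
- close_job(): hands the job in, once; it reports no verdict.
The state is a dict: "t": time; "q": joint angles; "dq": joint speeds; "joint_torque": joint torques, N m; "tool_pos": TCP position; "orientation": TCP orientation; "force": force on the tool from outside, world axes, zero at the start; "wrist_torque": the same for the moment, N m; "opening": finger opening in m.
Only numpy, scipy, OpenCV 4.12 (cv2) and the standard library are available. Lean on these libraries where they do the work, as an engineer would, in place of code of your own. Each camera call takes 0.05 s, during which the arm holds its last target.

## Working session

There is one attempt and no reset: what is moved stays moved. The work goes in short steps, Python scripts to look and compute and a tool call to move; the robot and the scene stay as the last step left them, time stands still between calls to the robot, and variables do not carry over. Pictures are saved under pics/ and viewed, and the job is handed in when it is done.

Besides the shell and the picture viewer there is one more tool, called as a command line: name --pt "numbers of a row" for each row, then --argument value for the rest. move_arm: Moves the arm, as the interface text tells. Shift numbers are shares of 10 cm and turn numbers shares of 180 degrees, none past 1 either way. Its arguments: {"type":"object","properties":{"series":{"type":"array","items":{"type":"array","items":{"type":"number"}}},"squeeze":{"type":"number"}},"required":["series"]}

```bash
mkdir -p pics; ls; cat > h.py <<'E'
from plant import *
import numpy as np, cv2
from scipy.spatial.transform import Rotation as R
def cam(n):
    c=read_camera(n); return c
def ray(c,u,v):
    Rm=cv2.Rodrigues(np.array(c["rvec"],float))[0]; t=np.array(c["tvec"],float).ravel()
    d=Rm.T@(np.linalg.inv(np.array(c["K"]))@np.array([u,v,1.])); o=-Rm.T@t
    return o,d
def plane(c,u,v,z):
    o,d=ray(c,u,v); return o+d*(z-o[2])/d[2]
def proj(c,P):
    return cv2.projectPoints(np.atleast_2d(np.array(P,float)),np.array(c["rvec"],float),np.array(c["tvec"],float),np.array(c["K"],float),None)[0].reshape(-1,2)
def save(c,f,crop=None,s=1):
    im=c["frame"][:,:,::-1]
    if crop: x0,y0,x1,y1=crop; im=im[y0:y1,x0:x1]
    im=cv2.resize(np.ascontiguousarray(im),None,fx=s,fy=s,interpolation=cv2.INTER_CUBIC); cv2.imwrite(f,im)
E
python3 - <<'E'
from h import *
import pickle
for n in ["scene","top","wrist"]:
    c=cam(n); save(c,f"pics/{n}0.png"); pickle.dump(c,open(n+"0.pkl","wb"))
print(read_state())
E
```

```text
pics
{'t': 0.15, 'q': array([ 1.04958281e+00,  1.31011884e-01,  1.48907329e+00, -1.27722375e-05,
        1.52300624e+00, -8.54303451e-02]), 'dq': array([ 0.00059588, -0.00382117, -0.00432643, -0.00096456, -0.00069532,
       -0.00102882]), 'joint_torque': array([ 8.63148143e-04, -5.60476899e+01, -4.92331052e+01,  7.68422917e-02,
        3.06362438e-02, -1.70010262e-04]), 'tool_pos': array([0.25304071, 0.5435191 , 0.21778972]), 'orientation': array([-6.79027668e-01, -3.06688517e+00,  2.25244724e-03]), 'force': array([ 0.3477173 , -0.3110014 ,  0.92921487]), 'wrist_torque': array([ 0.03019377, -0.02029465, -0.01643722]), 'opening': 0.0929469890629549}
```

View pics/scene0.png

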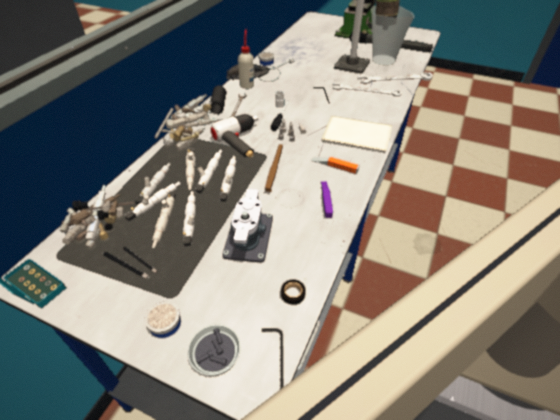

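View pics/top0.png

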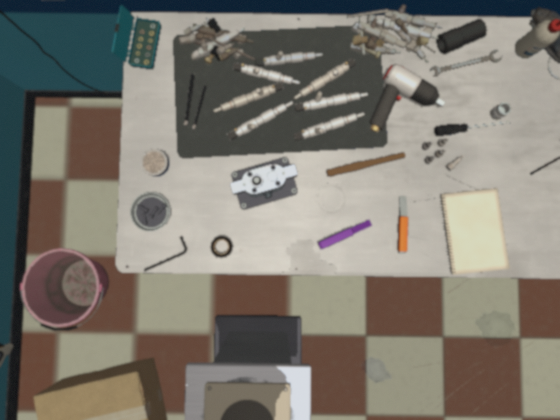

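View pics/wrist0.png

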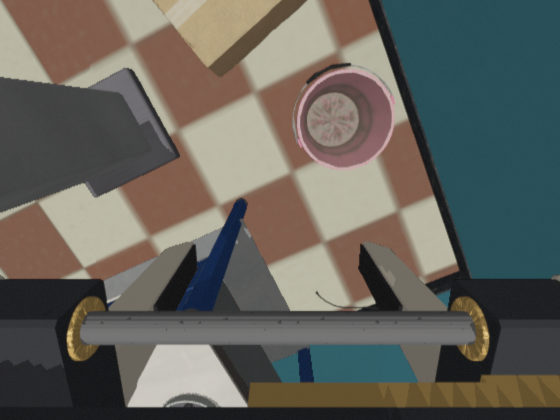

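The scene and top views show the following:
- Orange-handled wedge with a grey blade at top (403,225).
- Purple look-alike at top (345,235). I'll leave it alone.
- Pump at top (265,182), tape at (221,246), brush at (366,164), hex key at (168,255), tin at (154,161).

Next I'll take enlarged crops and measure.

```bash
python3 - <<'E'
from h import *
import pickle
c=pickle.load(open("top0.pkl","rb")); s=pickle.load(open("scene0.pkl","rb"))
save(c,"pics/tc.png",(215,140,425,270),3.8); save(s,"pics/sc.png",(210,130,380,270),4.5)
for n,k in(("top",c),("scene",s)):
    im=k["frame"]; hsv=cv2.cvtColor(im,cv2.COLOR_RGB2HSV)
    m=cv2.inRange(hsv,(6,170,150),(18,255,255)); 
    nn,l,st,ce=cv2.connectedComponentsWithStats(m)
    for i in range(1,nn):
        if st[i,4]>20:
            pts=np.argwhere(l==i)[:,::-1].astype(np.float32); print(n,st[i],ce[i],cv2.minAreaRect(pts), plane(k,*ce[i],0.012))
    print(n,ray(k,280,210)[0],k["K"])
c0=plane(c,265,182,.088);print(c0)
for p in [(232,165),(288,157),(298,199),(242,208)]: print(plane(c,*p,0.0))
E
```

```text
top [399 218   8  32 212] [402.46698113 233.55660377] ((402.45660400390625, 233.4981231689453), (6.428709506988525, 31.27480125427246), 2.4895529747009277) [ 0.49046131 -0.3934473   0.012     ]
top [ 0.44794616 -0.06212345  1.27912251] [[489.74895867   0.         274.19955189]
 [  0.         489.74895867 205.12304533]
 [  0.           0.           1.        ]]
scene [329 158  28  12 139] [342.42446043 163.23741007] ((342.2935791015625, 163.18807983398438), (27.872745513916016, 4.980696678161621), 16.699243545532227) [ 0.49022537 -0.40090653  0.012     ]
scene [0.27563706 0.51469698 0.74115986] [[386.58748339   0.         280.69368476]
 [  0.         386.58748339 212.26202779]
 [  0.           0.           1.        ]]
[ 0.60958575 -0.03772808  0.088     ]
[0.66558859 0.0519087  0.        ]
[ 0.68900834 -0.09573248  0.        ]
[ 0.57773497 -0.12322549  0.        ]
[0.55202696 0.02328989 0.        ]
```

View pics/tc.png

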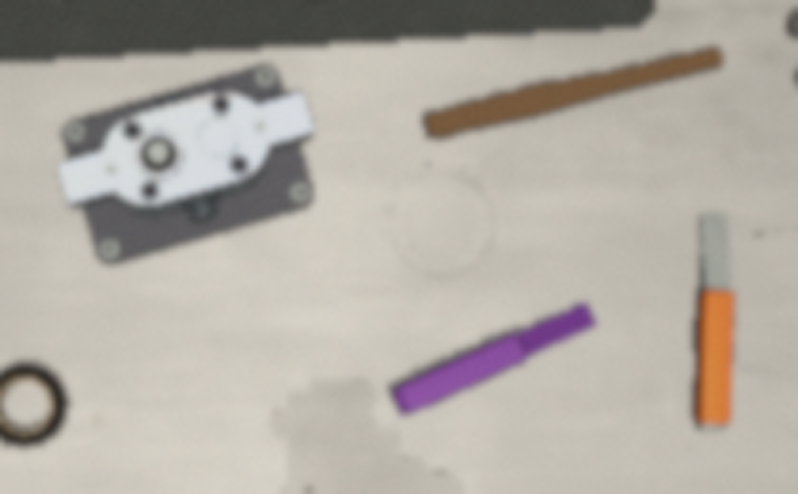

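View pics/sc.png

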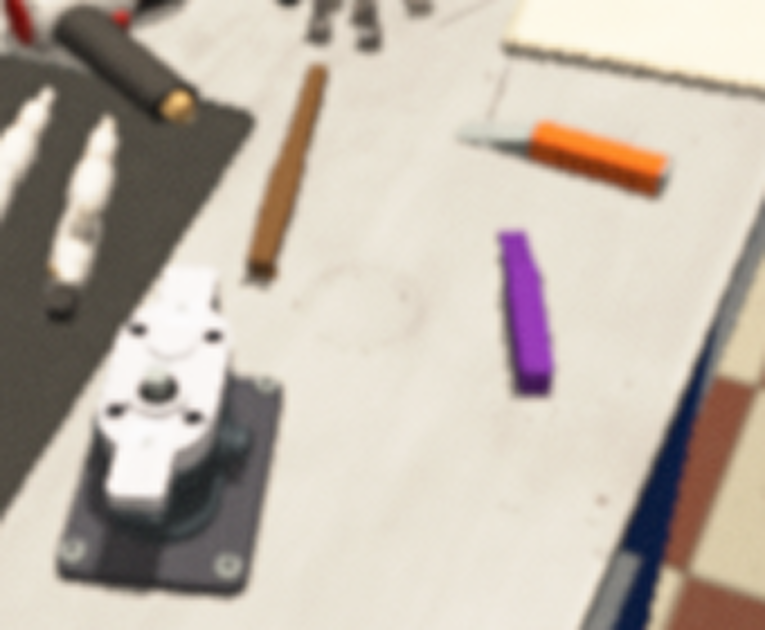

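```bash
python3 - <<'E'
from h import *
import pickle
c=pickle.load(open("top0.pkl","rb")); s=pickle.load(open("scene0.pkl","rb"))
f=lambda x,y,z:plane(c,215+(x+.5)/3.8-.5,140+(y+.5)/3.8-.5,z)
sc=np.array([f(75,131,.01),f(266,77,.01),f(301,192,.01),f(110,249,.01)])
print("screws c",sc.mean(0)); 
for a,b in((0,1),(3,2)): d=sc[a]-sc[b]; print("yaw",np.degrees(np.arctan2(-d[0],d[1])),np.linalg.norm(d))
for a,b in((3,0),(2,1)): d=sc[b]-sc[a]; print("yaw",np.degrees(np.arctan2(d[1],d[0])),np.linalg.norm(d))
L=(f(58,165,.088)+f(68,207,.088))/2; Rr=(f(305,93,.088)+f(315,137,.088))/2
d=L-Rr; print("ears",(L+Rr)/2,np.linalg.norm(d),np.degrees(np.arctan2(-d[0],d[1])))
tip=f(713,213,.002); 
h0=f(715,427,.024);h1=f(716,291,.024)
print(tip,h0,h1,np.linalg.norm(tip-h0)); d=tip-h0;print(np.degrees(np.arctan2(d[1],d[0])))
print(R.from_rotvec(read_state()["orientation"]).as_matrix())
E
```

```text
screws c [ 0.61941074 -0.03385914  0.01      ]
yaw 16.7448871961184 0.13683516394062326
yaw 17.486791055873013 0.13666037073533727
yaw 17.531043211218197 0.08516006085335932
yaw 17.41976556004377 0.08338830931372136
ears [ 0.61643005 -0.03459311  0.088     ] 0.16592661693127178 16.960643785493062
[ 0.59000937 -0.39645667  0.002     ] [ 0.44306096 -0.39069217  0.024     ] [ 0.53457569 -0.39223007  0.024     ] 0.14869790444675288
-2.2464508185320584
[[-9.06539947e-01  4.22119396e-01 -7.35217968e-04]
 [ 4.22120021e-01  9.06539013e-01 -1.30609996e-03]
 [ 1.15173643e-04 -1.49438201e-03 -9.99998877e-01]]
```

move_arm --pt "-0.87 -1 0 0 0 0 1" --pt "-0.87 -1 0 0 0 0 1" --pt "-0.87 -1 0 0 0 0 1"

```text
t: 0.45
tool_pos: [0.2901, 0.4141, 0.2178]
orientation: [-0.679, -3.067, 0.003]
force: [0.9, 0.8, -0.8]
opening: 0.0929
```

move_arm --pt "-0.87 -1 0 0 0 0 1" --pt "-0.87 -1 0 0 0 0 1" --pt "-0.87 -1 0 0 0 0 1"

```text
t: 0.75
tool_pos: [0.3268, 0.2866, 0.2183]
orientation: [0.68, 3.067, -0.001]
force: [1.1, 0.6, 0.2]
opening: 0.0932
```

move_arm --pt "-0.87 -1 0 0 0 0 1" --pt "-0.87 -1 0 0 0 0 1" --pt "-0.87 -1 0 0 0 0 1"

```text
t: 1.05
tool_pos: [0.3634, 0.1592, 0.2185]
orientation: [0.681, 3.066, -0.001]
force: [0.4, 0.5, -0.8]
opening: 0.0934
```

move_arm --pt "-0.87 -1 0 0 0 0 1" --pt "-0.87 -1 0 0 0 0 1" --pt "-0.87 -1 0 0 0 0 1"

```text
t: 1.35
tool_pos: [0.4001, 0.0316, 0.2186]
orientation: [0.681, 3.066, -0.001]
force: [0.3, 0.4, 0.1]
opening: 0.0928
```

move_arm --pt "-0.87 -1 0 0 0 0 1" --pt "-0.87 -1 0 0 0 0 1" --pt "-0.87 -1 0 0 0 0 1"

```text
t: 1.65
tool_pos: [0.4366, -0.096, 0.2185]
orientation: [0.682, 3.067, -0.001]
force: [0.2, 1.1, -0.3]
opening: 0.093
```

move_arm --pt "-0.87 -1 0 0 0 0 1" --pt "-0.87 -1 0 0 0 0 1" --pt "-0.87 -1 0 0 0 0 1"

```text
t: 1.95
tool_pos: [0.4732, -0.2234, 0.2182]
orientation: [-0.682, -3.067, 0.001]
force: [0.5, 1.2, -0.4]
opening: 0.0931
```

move_arm --pt "-0.5 -0.7 0 0 0 0 1" --pt "-0.87 -1 0 0 0 0.07 1" --pt "-0.87 -1 0 0 0 0.12 1" --pt "-0.87 -1 0 0 0 0.16 1" --pt "-0.87 -1 0 0 0 0.21 1" --pt "-0.87 -1 0 0 0 0.26 1" --pt "-0.87 -1 0 0 0 0.31 1" --pt "-0.87 -1 0 0 0 0.36 1"

```text
t: 2.75
tool_pos: [0.5096, -0.3477, 0.2181]
orientation: [-2.132, -2.306, 0.0]
force: [-0.4, -0.2, 0.5]
opening: 0.093
```

move_arm --pt "0 0 0 0 0 0.05 1" --pt "0 0 0 0 0 0.1 1" --pt "0 0 0 0 0 0.14 1" --pt "0 0 0 0 0 0.19 1" --pt "0 0 0 0 0 0.24 1" --pt "0 0 0 0 0 0.29 1" --pt "0 0 0 0 0 0.34 1" --pt "0 0 0 0 0 0.38 1"

```text
t: 3.55
tool_pos: [0.5096, -0.3476, 0.2182]
orientation: [-3.058, -0.716, 0.001]
force: [-0.4, 0.3, 0.5]
opening: 0.0928
```

move_arm --pt "0 0 0 0 0 0.05 1" --pt "0 0 0 0 0 0.1 1" --pt "0 0 0 0 0 0.133 1" --pt "0 0 0 0 0 0.133 1"

```text
t: 3.95
tool_pos: [0.5097, -0.3476, 0.2182]
orientation: [-3.14, -0.073, 0.001]
force: [0.3, -0.0, -0.1]
opening: 0.0931
```

```bash
cat >> h.py <<'E'
def plan(pos,yaw,tag=""):
    """shift/turn (tool axes shares) to bring TCP to pos with tool x at yaw deg, tool straight down"""
    s=read_state(); Rc=R.from_rotvec(s["orientation"])
    y=np.radians(yaw); X=[np.cos(y),np.sin(y),0]; Z=[0,0,-1]; Y=np.cross(Z,X)
    Rt=R.from_matrix(np.array([X,Y,Z]).T)
    d=Rc.inv().apply(np.array(pos)-s["tool_pos"])/0.1; r=(Rc.inv()*Rt).as_rotvec()/np.pi
    print(tag,"shift",d.round(3),"turn",r.round(4),"at",s["tool_pos"].round(4),"F",s["force"].round(1),"op",round(s["opening"],4),"t",s["t"],"q6",s["q"][5].round(2))
E
python3 - <<'E'
from h import *
import pickle
c=cam("wrist"); save(c,"pics/w1.png"); pickle.dump(c,open("w1.pkl","wb"))
plan([.49,-.3925,.1],-2.2)
E
```

```text
shift [-0.219  0.439  1.182] turn [-0.0001  0.0002  0.0284] at [ 0.5097 -0.3476  0.2183] F [-0.2 -0.4  0.2] op 0.0929 t 4.0 q6 0.84
```

View pics/w1.png

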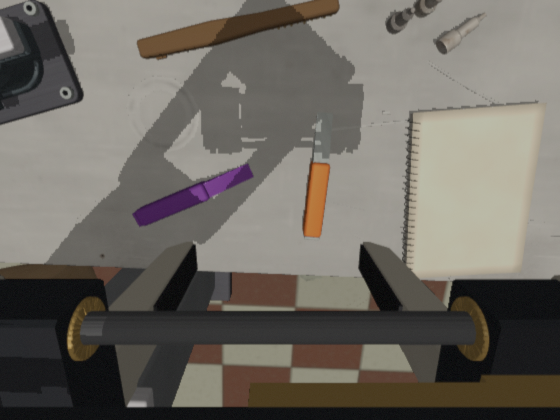

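```bash
python3 - <<'E'
from h import *
import pickle
c=pickle.load(open("w1.pkl","rb")); save(c,"pics/w1c.png",(290,95,350,250),3.8)
hsv=cv2.cvtColor(c["frame"],cv2.COLOR_RGB2HSV); m=cv2.inRange(hsv,(5,150,90),(19,255,255)); m[250:]=0;m[:150]=0
n,l,st,ce=cv2.connectedComponentsWithStats(m); i=1+np.argmax(st[1:,4]); pts=np.argwhere(l==i)[:,::-1].astype(np.float32)
b=cv2.boxPoints(cv2.minAreaRect(pts)); print(st[i],b)
for p in b: print(plane(c,*p,.024).round(4))
print(plane(c,324,115,.001), ray(c,0,0)[0])
E
```

```text
[ 303  163   27   74 1306] [[301.5216  234.52837]
 [311.37885 161.83104]
 [329.50323 164.28859]
 [319.646   236.98592]]
[ 0.4473 -0.3783  0.024 ]
[ 0.5362 -0.3836  0.024 ]
[ 0.5343 -0.4045  0.024 ]
[ 0.4451 -0.4006  0.024 ]
[ 0.58781663 -0.39675501  0.001     ] [ 0.58847669 -0.34316195  0.38422652]
```

View pics/w1c.png

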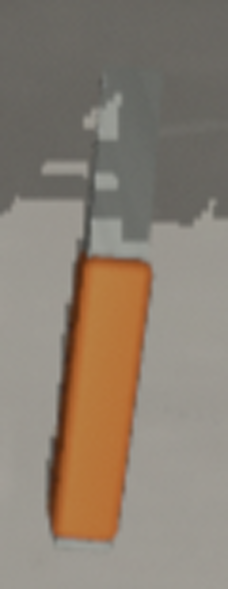

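move_arm --pt "-0.23 0.434 0.3 0 0 0.0292 0.3" --pt "-0.23 0.434 0.7 0 0 0.0292 0.3" --pt "-0.23 0.434 1 0 0 0.0292 0.3" --pt "-0.23 0.434 1 0 0 0.0292 0.3"

```text
t: 4.4
tool_pos: [0.4857, -0.3897, 0.1125]
orientation: [-3.134, 0.064, 0.012]
force: [-1.5, 0.6, -1.4]
opening: 0.0653
```

```bash
python3 - <<'E'
from h import *
plan([.489,-.392,.003],-2.6)
E
```

```text
shift [0.043 0.029 1.094] turn [-0.0022  0.0025  0.0014] at [ 0.4857 -0.3897  0.1125] F [-1.5  0.6 -1.4] op 0.0653 t 4.4 q6 0.85
```

move_arm --pt "0 0 0 0 0 0 0.3" --pt "0 0 0 0 0 0 0.3"

```text
t: 4.6
tool_pos: [0.4903, -0.3931, 0.1215]
orientation: [3.138, -0.066, 0.004]
force: [-0.1, -0.3, -0.7]
opening: 0.0607
```

```bash
python3 - <<'E'
from h import *
plan([.489,-.392,.003],-2.6)
E
```

```text
shift [-0.017 -0.013  1.185] turn [ 0.0008 -0.0009  0.0011] at [ 0.4903 -0.3931  0.1215] F [-0.1 -0.3 -0.7] op 0.0607 t 4.6 q6 0.86
```

move_arm --pt "0 0 0.3 0 0 0 0.3" --pt "0 0 0.6 0 0 0 0.3" --pt "0 0 0.85 0 0 0 0.3" --pt "0 0 0.85 0 0 0 0.3" --pt "0 0 0.85 0 0 0 0.3"

```text
t: 5.1
tool_pos: [0.49, -0.3928, 0.0357]
orientation: [3.14, -0.067, 0.002]
force: [0.6, 0.1, 1.5]
opening: 0.0602
```

```bash
python3 - <<'E'
from h import *
plan([.489,-.392,.003],-2.6)
E
```

```text
shift [-0.011 -0.008  0.327] turn [ 0.0004 -0.0005  0.0008] at [ 0.49   -0.3928  0.0357] F [0.6 0.1 1.5] op 0.0602 t 5.1 q6 0.86
```

move_arm --pt "-0.01 0 0.15 0 0 0 0.3" --pt "-0.01 0 0.25 0 0 0 0.3" --pt "-0.01 0 0.3 0 0 0 0.3" --pt "-0.01 0 0.3 0 0 0 0.3" --pt "-0.01 0 0.3 0 0 0 0.3"

```text
t: 5.6
tool_pos: [0.4879, -0.3921, 0.0036]
orientation: [-3.141, 0.068, 0.0]
force: [0.2, 0.1, 0.3]
opening: 0.0607
```

move_arm --pt "0 0 0 0 0 0 -0.6" --pt "0 0 0 0 0 0 -1" --pt "0 0 0 0 0 0 -1" --pt "0 0 0 0 0 0 -1" --pt "0 0 0 0 0 0 -1" --pt "0 0 0 0 0 0 -1" --squeeze 45

```text
t: 6.2
tool_pos: [0.488, -0.3923, 0.0038]
orientation: [3.14, -0.068, 0.0]
force: [0.1, -0.2, 0.9]
opening: 0.0219
```

```bash
python3 - <<'E'
from h import *
plan([.489,-.392,.003],-2.6)
c=cam("wrist"); save(c,"pics/w2.png")
E
```

```text
shift [ 0.01  -0.004  0.008] turn [ 0.0001 -0.      0.0006] at [ 0.488  -0.3923  0.0038] F [ 0.1 -0.2  0.9] op 0.0219 t 6.2 q6 0.86
```

View pics/w2.png

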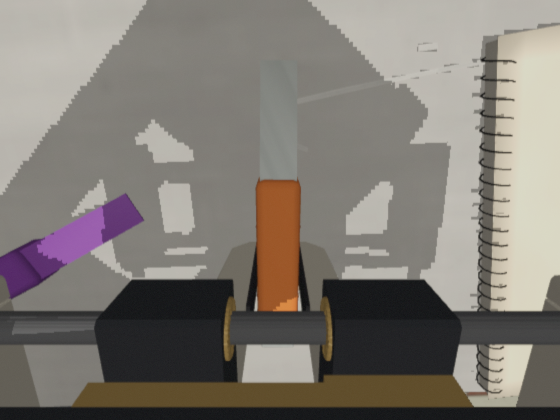

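The wedge is held at opening 21.9 mm, straight in the jaws, with its blade tip at wrist (279,60). Next I'll work out the tip offset and compute the approach.

```bash
python3 - <<'E'
from h import *
c=cam("wrist")
p=plane(c,279,59.5,.0005);q=plane(c,279,180,.024); T=read_state()["tool_pos"]
print(p,q,"D",np.linalg.norm((p-T)[:2]),np.linalg.norm((q-T)[:2]))
plan([.48,-.36,.15],-2.6)
E
```

```text
[ 5.91520994e-01 -3.96597104e-01  5.00000000e-04] [ 0.53638882 -0.39410245  0.024     ] D 0.10360324961867746 0.04841541595518004
 shift [-0.094 -0.319 -1.462] turn [ 0.0001 -0.      0.0006] at [ 0.488  -0.3923  0.0038] F [-0.7 -1.2  0.9] op 0.0217 t 6.3 q6 0.86
```

move_arm --pt "0 0 -0.2 0 0 0 -1" --pt "0 0 -0.6 0 0 0 -1" --pt "0 0 -1 0 0 0 -1" --pt "0 0 -1 0 0 0 -1"

```text
t: 6.7
tool_pos: [0.4912, -0.395, 0.1109]
orientation: [3.134, -0.068, 0.013]
force: [0.7, -1.0, -0.0]
opening: 0.0216
```

move_arm --pt "-0.2 -0.4 -0.2 0 0 0 -1" --pt "-0.5 -0.8 -0.4 0 0 0 -1" --pt "-0.8 -1 -0.6 0 0 0 -1" --pt "-0.8 -1 -0.6 0 0 0 -1"

```text
t: 7.1
tool_pos: [0.4107, -0.2866, 0.1655]
orientation: [3.14, -0.067, 0.002]
force: [1.7, -0.5, -1.9]
opening: 0.0218
```

```bash
python3 - <<'E'
from h import *
y=np.radians(17.1)
Rz=np.array([[np.cos(y),-np.sin(y)],[np.sin(y),np.cos(y)]]); P0=np.array([.618,-.034])
for s in(70,-70):
    e=P0+Rz@np.array([-.014,s/1000]); a=Rz@[1,0]
    print(s,"edge",e,"TCP at P=-60",e-a*(.1015+.06),"P0",e-a*.1015)
plan([.40,-.15,.15],17.1)
E
```

```text
70 edge [0.58403608 0.02878895] TCP at P=-60 [ 0.4296755  -0.01869857] P0 [ 0.48702308 -0.00105615]
-70 edge [ 0.62520172 -0.10502208] TCP at P=-60 [ 0.47084115 -0.15250959] P0 [ 0.52818873 -0.13486717]
 shift [-0.165 -1.36   0.154] turn [ 0.0004 -0.0003 -0.1085] at [ 0.4107 -0.2866  0.1655] F [ 1.7 -0.5 -1.9] op 0.0218 t 7.1 q6 0.9
```

move_arm --pt "0 -0.4 0 0 0 -0.045 -1" --pt "0.1 -0.8 0.1 0 0 -0.09 -1" --pt "0.2 -0.9 0.2 0 0 -0.109 -1" --pt "0.2 -0.9 0.2 0 0 -0.109 -1" --pt "0.2 -0.9 0.2 0 0 -0.109 -1"

```text
t: 7.6
tool_pos: [0.4359, -0.1996, 0.1427]
orientation: [-3.106, -0.466, 0.003]
force: [-0.6, -0.9, -2.0]
opening: 0.0221
```

```bash
python3 - <<'E'
from h import *
plan([.4708,-.1525,.1],17.1)
E
```

```text
shift [ 0.473 -0.348  0.427] turn [-0.0003  0.0005 -0.0001] at [ 0.4359 -0.1996  0.1427] F [-0.6 -0.9 -2. ] op 0.0221 t 7.6 q6 0.74
```

move_arm --pt "0.2 -0.35 0.2 0 0 0 -1" --pt "0.4 -0.35 0.4 0 0 0 -1" --pt "0.47 -0.35 0.42 0 0 0 -1" --pt "0.47 -0.35 0.42 0 0 0 -1" --pt "0.47 -0.35 0.42 0 0 0 -1"

```text
t: 8.1
tool_pos: [0.4711, -0.1537, 0.1026]
orientation: [3.106, 0.466, 0.001]
force: [0.2, 0.1, -2.6]
opening: 0.0214
```

```bash
python3 - <<'E'
from h import *
import pickle
plan([.4708,-.1525,.075],17.1)
c=cam("wrist"); save(c,"pics/w3.png"); pickle.dump(c,open("w3.pkl","wb"))
s=cam("scene"); save(s,"pics/s3.png",(210,180,300,270),6.5);t=cam("top"); save(t,"pics/t3.png",(215,140,315,240),6)
E
```

```text
shift [ 0.001 -0.012  0.276] turn [ 0.0003 -0.0001 -0.0003] at [ 0.4711 -0.1537  0.1026] F [ 0.2  0.1 -2.6] op 0.0214 t 8.1 q6 0.85
```

View pics/w3.png

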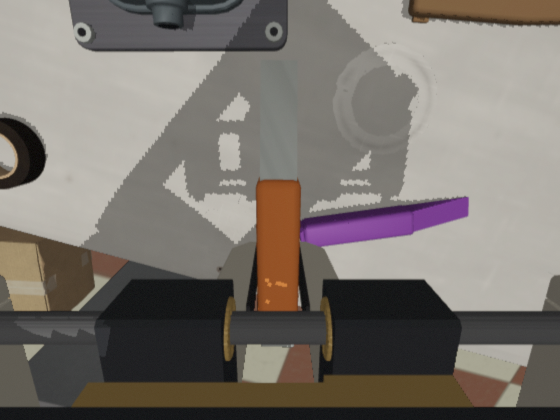

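View pics/s3.png

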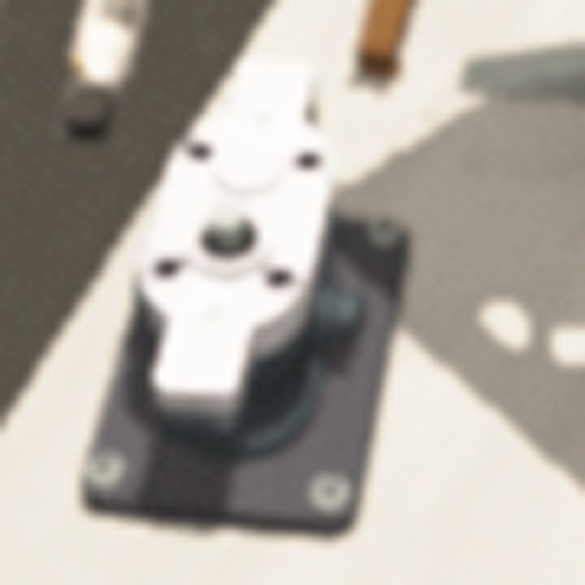

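View pics/t3.png

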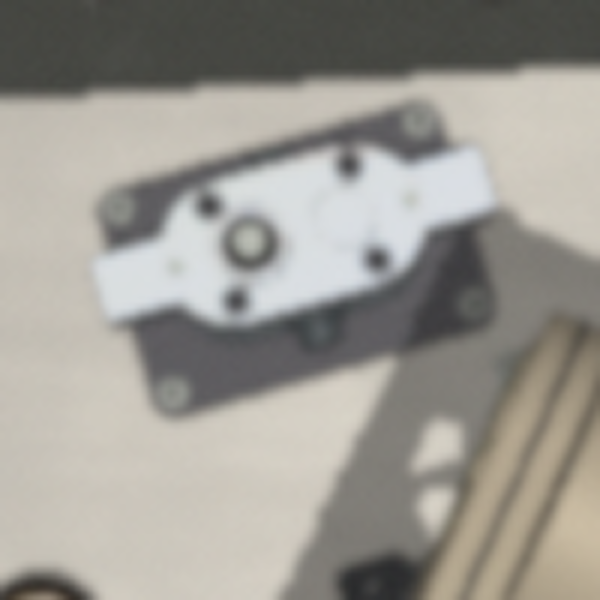

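The wedge in hand is clear and parallel to the pump axis. In the wrist view the plate's front screws sit level at (83,32) and (274,32). I'll use them to refine the pump pose.

```bash
python3 - <<'E'
from h import *
import pickle
c=pickle.load(open("w3.pkl","rb"))
g=c["frame"][:,:,::-1]
save(c,"pics/w3c.png",(60,10,300,60),3.3)
for z in(.008,.012):
    a=plane(c,83,32,z);b=plane(c,274,32,z); d=a-b; y=np.arctan2(-d[0],d[1])
    ctr=(a+b)[:2]/2+.0421*np.array([np.cos(y),np.sin(y)])
    print(z,np.linalg.norm(d),np.degrees(y),ctr)
p=plane(c,279,59.5,.0995); print("tip",p, np.linalg.norm((p-read_state()["tool_pos"])[:2]))
E
```

```text
0.008 0.14083938780624328 16.983750839087957 [ 0.61975105 -0.03078893]
0.012 0.1386782269335054 16.983750839087953 [ 0.61924195 -0.03211579]
tip [ 0.57034702 -0.12297691  0.0995    ] 0.10383057539931984
```

View pics/w3c.png

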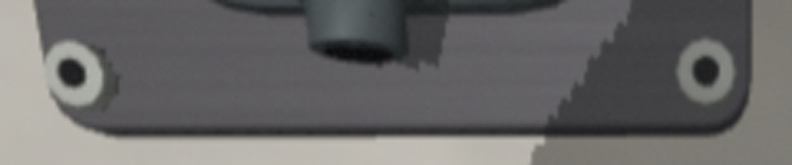

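```bash
cat >> h.py <<'E'
PC=np.array([.619,-.033]); PY=np.radians(17.0); D=.1035
A=np.array([np.cos(PY),np.sin(PY)]); B=np.array([-np.sin(PY),np.cos(PY)])
def tcp(side,P,z): # side +-70, P mm, z TCP
    e=PC-.014*A+side/1000*B-A*(D-P/1000); return [e[0],e[1],z]
def whereP(side):
    T=read_state()["tool_pos"]; v=T[:2]-PC; print("P",round((v@A+D+.014)*1000,2),"lat",round((v@B)*1000-side,2),"soleZ",round((T[2]-.0038)*1000,2))
E
python3 - <<'E'
from h import *
whereP(-70); plan(tcp(-70,5,.0753),17.0)
E
```

```text
P -59.16 lat -1.93 soleZ 98.89
 shift [ 0.641 -0.019  0.275] turn [ 0.0004 -0.0003  0.0003] at [ 0.4711 -0.1534  0.1027] F [ 0.3  0.4 -2.1] op 0.0216 t 8.25 q6 0.86
```

move_arm --pt "0 -0.02 0.2 0 0 0 -1" --pt "0.1 -0.02 0.275 0 0 0 -1" --pt "0.3 -0.02 0.275 0 0 0 -1" --pt "0.45 -0.02 0.275 0 0 0 -1" --pt "0.54 -0.02 0.275 0 0 0 -1" --pt "0.54 -0.02 0.275 0 0 0 -1" --pt "0.54 -0.02 0.275 0 0 0 -1"

```text
t: 8.95
tool_pos: [0.5215, -0.1349, 0.0743]
orientation: [3.107, 0.468, -0.001]
force: [-0.0, -0.6, -2.7]
opening: 0.0215
```

```bash
python3 - <<'E'
from h import *
whereP(-70); plan(tcp(-70,5,.0753),17.0)
c=cam("wrist"); save(c,"pics/w4.png");s=cam("scene"); save(s,"pics/s4.png",(210,170,300,260),6.5)
E
```

```text
P -5.48 lat 1.09 soleZ 70.46
 shift [ 0.105  0.011 -0.01 ] turn [0.     0.0001 0.0007] at [ 0.5215 -0.1349  0.0743] F [-0.  -0.6 -2.7] op 0.0215 t 8.95 q6 0.92
```

View pics/w4.png

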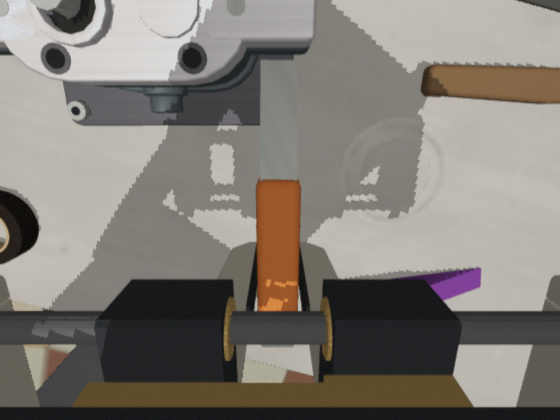

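View pics/s4.png

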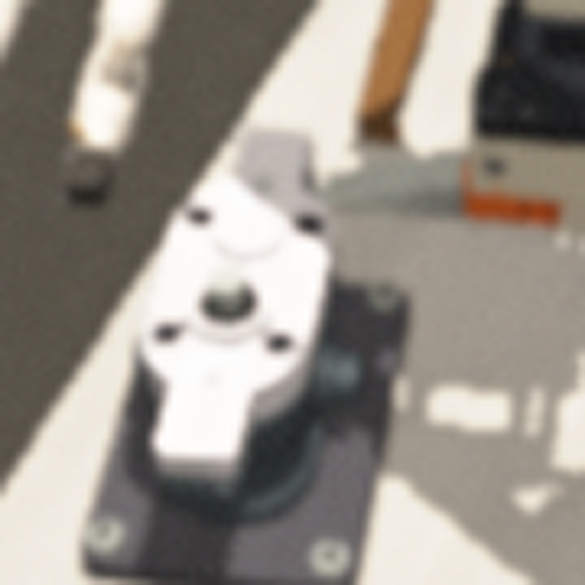

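move_arm --pt "0 0.014 -0.008 0 0 0 -1" --pt "0.03 0.014 -0.008 0 0 0 -1" --pt "0.07 0.014 -0.008 0 0 0 -1" --pt "0.11 0.014 -0.008 0 0 0 -1" --pt "0.14 0.014 -0.008 0 0 0 -1" --pt "0.14 0.014 -0.008 0 0 0 -1" --pt "0.14 0.014 -0.008 0 0 0 -1"

```text
t: 9.75
tool_pos: [0.5357, -0.1317, 0.0747]
orientation: [-3.106, -0.468, 0.001]
force: [-0.0, 0.4, -2.1]
opening: 0.0215
```

```bash
python3 - <<'E'
from h import *
whereP(-70); plan(tcp(-70,5,.0743),17.0)
s=cam("scene"); save(s,"pics/s5.png",(220,170,300,240),7)
E
```

```text
P 8.97 lat -0.01 soleZ 70.92
 shift [-0.04  -0.     0.004] turn [-0.0001  0.0001  0.0007] at [ 0.5357 -0.1317  0.0747] F [-0.   0.4 -2.1] op 0.0215 t 9.75 q6 0.94
```

View pics/s5.png

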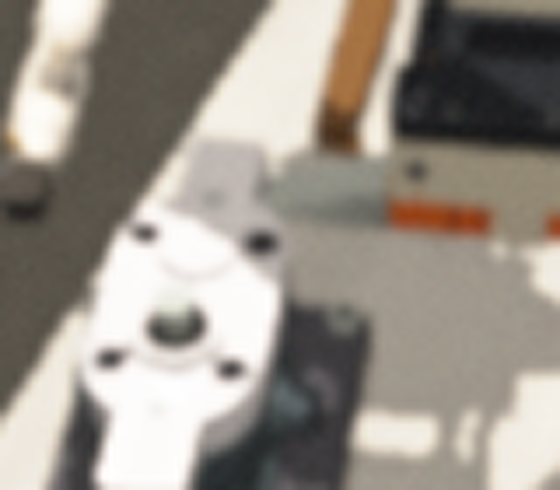

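move_arm --pt "0 0 0.008 0 0 0 -1" --pt "0.02 0 0.008 0 0 0 -1" --pt "0.04 0 0.008 0 0 0 -1" --pt "0.06 0 0.008 0 0 0 -1" --pt "0.06 0 0.008 0 0 0 -1" --squeeze 55

```text
t: 10.3
tool_pos: [0.5397, -0.1305, 0.0735]
orientation: [-3.106, -0.467, 0.007]
force: [-8.9, -3.4, 1.4]
opening: 0.0218
```

```bash
python3 - <<'E'
from h import *
whereP(-70); plan(tcp(-70,20.5,.0739),17.0)
E
```

```text
P 13.18 lat -0.03 soleZ 69.75
 shift [ 0.073 -0.    -0.004] turn [-0.0002  0.0013  0.0006] at [ 0.5397 -0.1305  0.0735] F [-8.9 -3.4  1.4] op 0.0218 t 10.3 q6 0.94
```

move_arm --pt "0.02 0 0 0 0 0 -1" --pt "0.04 0 0 0 0 0 -1" --pt "0.06 0 0 0 0 0 -1" --pt "0.065 0 0 0 0 0 -1" --pt "0.065 0 0 0 0 0 -1"

```text
t: 10.8
tool_pos: [0.5452, -0.1289, 0.0734]
orientation: [-3.107, -0.467, 0.009]
force: [-13.1, -3.9, 2.9]
opening: 0.0211
```

```bash
python3 - <<'E'
from h import *
whereP(-70); plan(tcp(-70,20.5,.0739),17.0)
c=cam("wrist"); save(c,"pics/w5.png");s=cam("scene"); save(s,"pics/s6.png",(220,170,300,240),7)
E
```

```text
P 18.87 lat -0.09 soleZ 69.65
 shift [ 0.016 -0.001 -0.005] turn [-0.0003  0.0018  0.0006] at [ 0.5452 -0.1289  0.0734] F [-13.1  -3.9   2.9] op 0.0211 t 10.8 q6 0.95
```

View pics/w5.png

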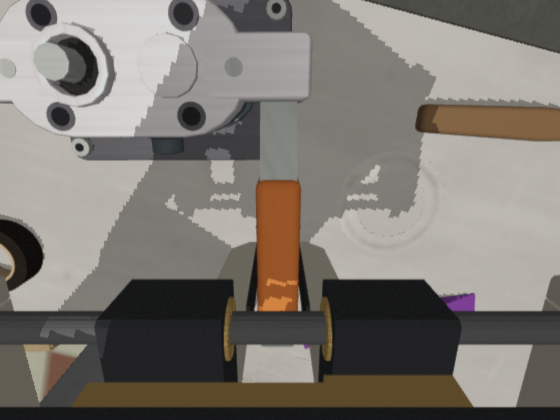

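View pics/s6.png

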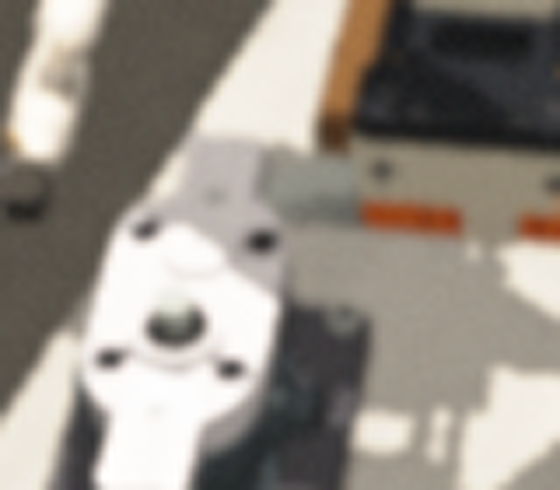

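```bash
python3 - <<'E'
from h import *
c=cam("wrist"); save(c,"pics/w5c.png",(230,60,330,130),7)
T=read_state()["tool_pos"]
for v in (98,100,102):
    e=plane(c,279,v,.0906); print(v,"P from edge",((T-e)[:2]@A+D)*1000)
E
```

```text
98 P from edge 18.177503999713934
100 P from edge 19.018933651177765
102 P from edge 19.86327187901413
```

View pics/w5c.png

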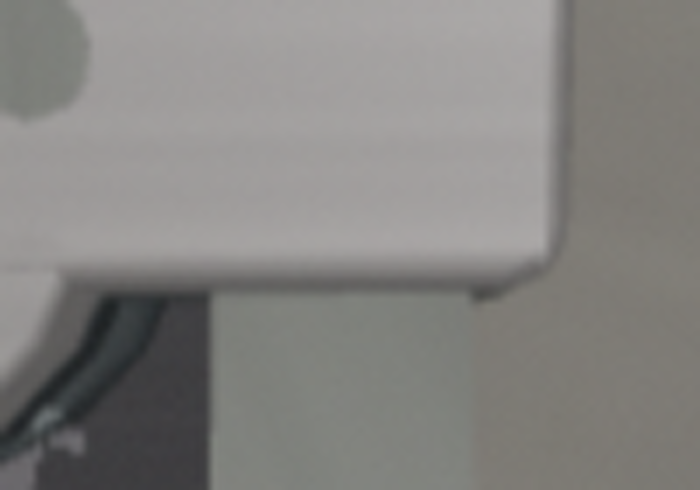

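move_arm --pt "0.012 0 0 0 0 0 -1" --pt "0.012 0 0 0 0 0 -1" --pt "0 0 0 0 0 0 -1" --pt "-0.1 0 0 0 0 0 -1" --pt "-0.25 0 0 0 0 0 -1" --pt "-0.45 0 -0.02 0 0 0 -1" --pt "-0.6 0 -0.03 0 0 0 -1" --pt "-0.6 0 -0.03 0 0 0 -1"

```text
t: 11.75
tool_pos: [0.489, -0.1462, 0.0772]
orientation: [3.107, 0.466, -0.0]
force: [0.9, 0.4, -1.8]
opening: 0.0214
```

```bash
python3 - <<'E'
from h import *
whereP(-70); plan(tcp(70,-40,.0753),17.0)
c=cam("wrist"); save(c,"pics/w6.png")
E
```

```text
P -39.92 lat -0.26 soleZ 73.38
 shift [ 1.000e-03 -1.403e+00  1.900e-02] turn [0.     0.0001 0.0004] at [ 0.489  -0.1462  0.0772] F [ 0.9  0.4 -1.8] op 0.0214 t 11.75 q6 0.88
```

View pics/w6.png

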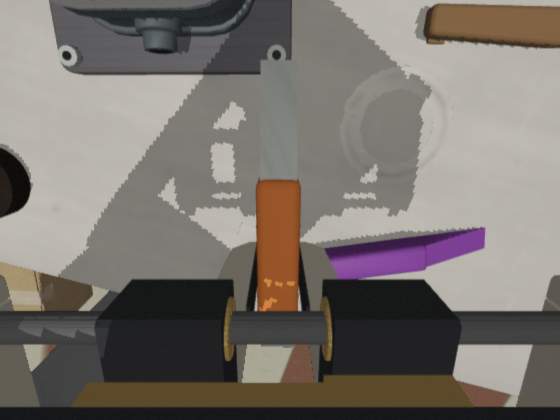

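The wedge is back out and still straight in the jaws, with its tip at (279,60). Next is the left ear.

move_arm --pt "0 -0.2 0 0 0 0 -1" --pt "0 -0.5 0 0 0 0 -1" --pt "0 -0.8 0 0 0 0 -1" --pt "0 -1 0 0 0 0 -1"

```text
t: 12.2
tool_pos: [0.461, -0.0485, 0.0772]
orientation: [-3.106, -0.468, -0.001]
force: [-1.0, -1.0, -2.4]
opening: 0.0216
```

move_arm --pt "0 -0.2 0 0 0 0 -1" --pt "0 -0.35 0 0 0 0 -1" --pt "0 -0.4 0 0 0 0 -1" --pt "0 -0.4 0 0 0 0 -1" --pt "0 -0.4 0 0 0 0 -1"

```text
t: 12.7
tool_pos: [0.4496, -0.0125, 0.0773]
orientation: [3.106, 0.468, 0.001]
force: [-0.5, 0.3, -2.6]
opening: 0.0214
```

```bash
python3 - <<'E'
from h import *
whereP(70); plan(tcp(70,-5,.0745),17.0)
c=cam("wrist"); save(c,"pics/w7.png")
E
```

```text
P -38.53 lat -0.82 soleZ 73.5
 shift [ 0.335 -0.007  0.028] turn [ 0.0002 -0.0001  0.0007] at [ 0.4496 -0.0125  0.0773] F [-0.5  0.3 -2.6] op 0.0214 t 12.7 q6 1.13
```

View pics/w7.png

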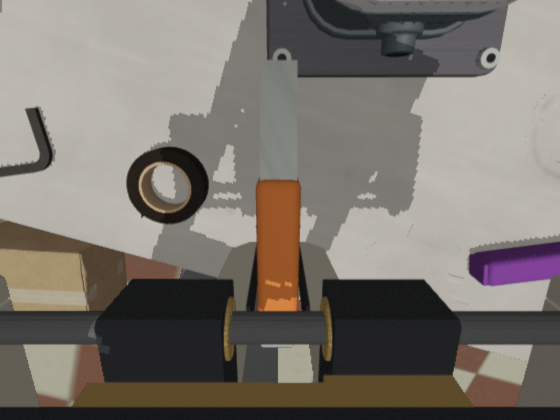

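move_arm --pt "0.1 -0.007 0.025 0 0 0 -1" --pt "0.25 -0.007 0.025 0 0 0 -1" --pt "0.32 -0.007 0.025 0 0 0 -1" --pt "0.37 -0.007 0.025 0 0 0 -1" --pt "0.42 -0.007 0.025 0 0 0 -1" --pt "0.45 -0.007 0.025 0 0 0 -1" --pt "0.45 -0.007 0.025 0 0 0 -1"

```text
t: 13.45
tool_pos: [0.4921, 0.0019, 0.0746]
orientation: [3.107, 0.468, -0.0]
force: [-0.6, 0.7, -1.7]
opening: 0.0217
```

```bash
python3 - <<'E'
from h import *
whereP(70); plan(tcp(70,14,.0738),17.0)
c=cam("wrist"); save(c,"pics/w8.png")
E
```

```text
P 6.31 lat 0.48 soleZ 70.84
 shift [0.077 0.005 0.008] turn [0.     0.     0.0007] at [0.4921 0.0019 0.0746] F [-0.6  0.7 -1.7] op 0.0217 t 13.45 q6 1.17
```

View pics/w8.png

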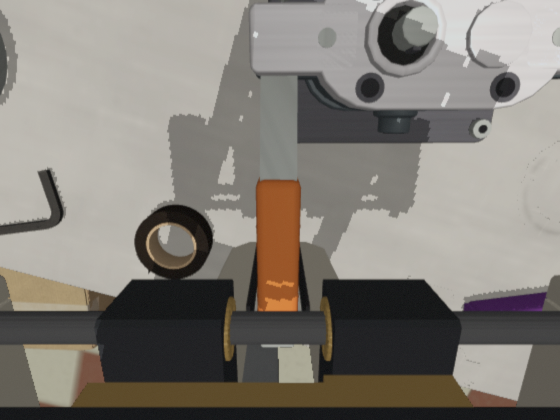

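move_arm --pt "0.02 0.005 0.009 0 0 0 -1" --pt "0.04 0.005 0.009 0 0 0 -1" --pt "0.06 0.005 0.009 0 0 0 -1" --pt "0.08 0.005 0.009 0 0 0 -1" --pt "0.1 0.005 0.009 0 0 0 -1" --pt "0.12 0.005 0.009 0 0 0 -1" --pt "0.14 0.005 0.009 0 0 0 -1" --pt "0.14 0.005 0.009 0 0 0 -1"

```text
t: 14.3
tool_pos: [0.503, 0.0049, 0.073]
orientation: [3.106, 0.467, -0.009]
force: [-12.1, -3.8, 3.6]
opening: 0.0216
```

```bash
python3 - <<'E'
from h import *
whereP(70); plan(tcp(70,28,.0738),17.0)
s=cam("scene"); save(s,"pics/s8.png",(220,170,300,240),7)
c=cam("wrist"); save(c,"pics/w9.png")
E
```

```text
P 17.7 lat 0.19 soleZ 69.25
 shift [ 0.103  0.002 -0.008] turn [-0.0002  0.0018  0.0006] at [0.503  0.0049 0.073 ] F [-12.1  -3.8   3.6] op 0.0216 t 14.3 q6 1.18
```

View pics/s8.png

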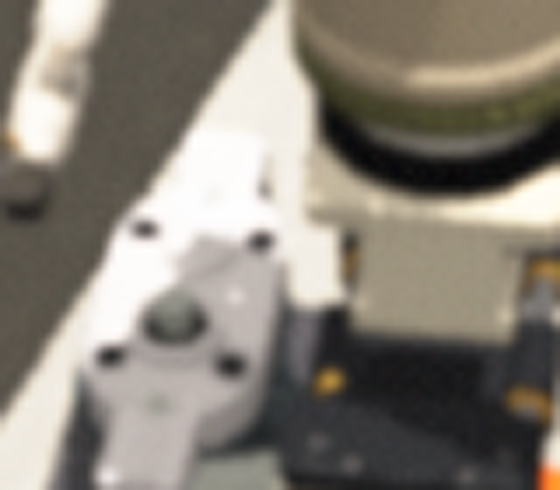

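View pics/w9.png

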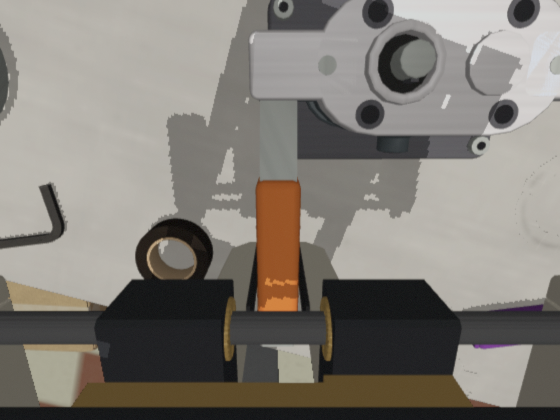

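move_arm --pt "0.02 0 0 0 0 0 -1" --pt "0.04 0 0 0 0 0 -1" --pt "0.06 0 0 0 0 0 -1" --pt "0.08 0 0 0 0 0 -1" --pt "0.09 0 0 0 0 0 -1" --pt "0.09 0 0 0 0 0 -1"

```text
t: 15.0
tool_pos: [0.5114, 0.0076, 0.0731]
orientation: [3.106, 0.467, -0.01]
force: [-13.0, -3.7, 5.9]
opening: 0.0219
```

```bash
python3 - <<'E'
from h import *
whereP(70); plan(tcp(70,28,.0738),17.0)
c=cam("wrist"); save(c,"pics/w10.png",(200,30,400,200),3.5)
T=read_state()["tool_pos"]
for v in (116,118,120):
    e=plane(c,279,v,.093); print(v,"P from edge",((T-e)[:2]@A+D)*1000)
E
```

```text
P 26.48 lat 0.25 soleZ 69.28
 shift [ 0.015  0.003 -0.007] turn [-0.0002  0.0019  0.0006] at [0.5114 0.0076 0.0731] F [-13.   -3.7   5.9] op 0.0219 t 15.0 q6 1.19
116 P from edge 25.8142838059314
118 P from edge 26.665846150526544
120 P from edge 27.520404709756153
```

View pics/w10.png

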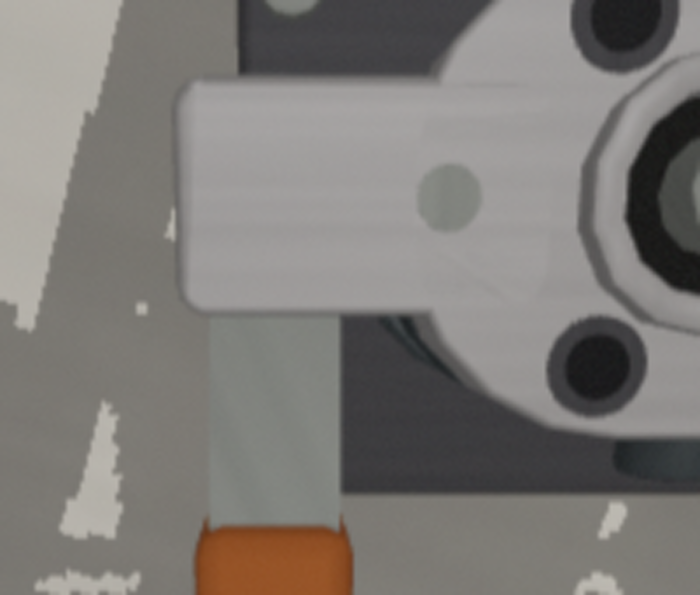

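move_arm --pt "0 0 0 0 0 0 -1" --pt "-0.1 0 0 0 0 0 -1" --pt "-0.25 0 0 0 0 0 -1" --pt "-0.45 0 0 0 0 0 -1" --pt "-0.65 0 -0.02 0 0 0 -1" --pt "-0.68 0 -0.03 0 0 0 -1" --pt "-0.68 0 -0.03 0 0 0 -1"

```text
t: 15.75
tool_pos: [0.4493, -0.0119, 0.0771]
orientation: [3.106, 0.467, 0.002]
force: [0.4, -0.4, -2.9]
opening: 0.0217
```

move_arm --pt "0 0.2 0 0 0 0 -1" --pt "0 0.5 0 0 0 0 -1" --pt "0 0.8 0 0 0 0 -1" --pt "0 1 0 0 0 0 -1"

```text
t: 16.15
tool_pos: [0.4802, -0.1091, 0.0771]
orientation: [3.106, 0.467, 0.003]
force: [1.0, 1.0, -2.2]
opening: 0.0218
```

move_arm --pt "0 0.2 0 0 0 0 -1" --pt "0 0.35 0 0 0 0 -1" --pt "0 0.4 0 0 0 0 -1" --pt "0 0.4 0 0 0 0 -1" --pt "0 0.4 0 0 0 0 -1"

```text
t: 16.65
tool_pos: [0.4902, -0.1449, 0.0765]
orientation: [-3.106, -0.468, 0.001]
force: [-0.4, 0.0, -3.0]
opening: 0.0218
```

```bash
python3 - <<'E'
from h import *
whereP(-70); plan(tcp(-70,14,.0748),17.0)
c=cam("wrist"); save(c,"pics/w11.png")
E
```

```text
P -38.43 lat 0.65 soleZ 72.73
 shift [0.524 0.008 0.017] turn [-0.0002  0.0001  0.0008] at [ 0.4902 -0.1449  0.0765] F [-0.4  0.  -3. ] op 0.0218 t 16.65 q6 0.88
```

View pics/w11.png

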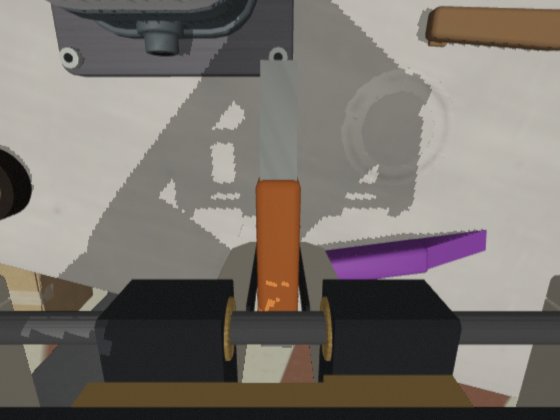

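move_arm --pt "0.1 0.007 0.019 0 0 0 -1" --pt "0.25 0.007 0.019 0 0 0 -1" --pt "0.34 0.007 0.019 0 0 0 -1" --pt "0.4 0.007 0.019 0 0 0 -1" --pt "0.46 0.007 0.019 0 0 0 -1" --pt "0.52 0.007 0.019 0 0 0 -1" --pt "0.55 0.007 0.022 0 0 0 -1" --pt "0.57 0.007 0.027 0 0 0 -1"

```text
t: 17.5
tool_pos: [0.5439, -0.1296, 0.0735]
orientation: [-3.106, -0.468, 0.004]
force: [-9.0, -2.4, 0.6]
opening: 0.0217
```

```bash
python3 - <<'E'
from h import *
whereP(-70); plan(tcp(-70,33,.0738),17.0)
E
```

```text
P 17.48 lat -0.42 soleZ 69.68
 shift [ 0.155 -0.004 -0.004] turn [-0.0002  0.0008  0.0007] at [ 0.5439 -0.1296  0.0735] F [-9.  -2.4  0.6] op 0.0217 t 17.5 q6 0.95
```

move_arm --pt "0.02 0 0 0 0 0 -1" --pt "0.04 0 0 0 0 0 -1" --pt "0.06 0 0 0 0 0 -1" --pt "0.08 0 0 0 0 0 -1" --pt "0.1 0 0 0 0 0 -1" --pt "0.12 0 0 0 0 0 -1" --pt "0.14 0 0 0 0 0 -1" --pt "0.15 0 0 0 0 0 -1"

```text
t: 18.3
tool_pos: [0.5565, -0.1261, 0.0734]
orientation: [-3.107, -0.466, 0.009]
force: [-15.0, -4.0, 5.1]
opening: 0.0218
```

```bash
python3 - <<'E'
from h import *
whereP(-70); plan(tcp(-70,33,.0738),17.0)
c=cam("wrist"); save(c,"pics/w12.png",(200,30,400,200),3.5)
T=read_state()["tool_pos"]
for v in (126,130,134):
    e=plane(c,279,v,.095); print(v,"P from edge",((T-e)[:2]@A+D)*1000)
E
```

```text
P 30.49 lat -0.74 soleZ 69.58
 shift [ 0.025 -0.007 -0.004] turn [-0.0003  0.0019  0.0004] at [ 0.5565 -0.1261  0.0734] F [-15.   -4.    5.1] op 0.0218 t 18.3 q6 0.96
126 P from edge 30.19797847589102
130 P from edge 31.914607720770512
134 P from edge 33.643460429176876
```

View pics/w12.png

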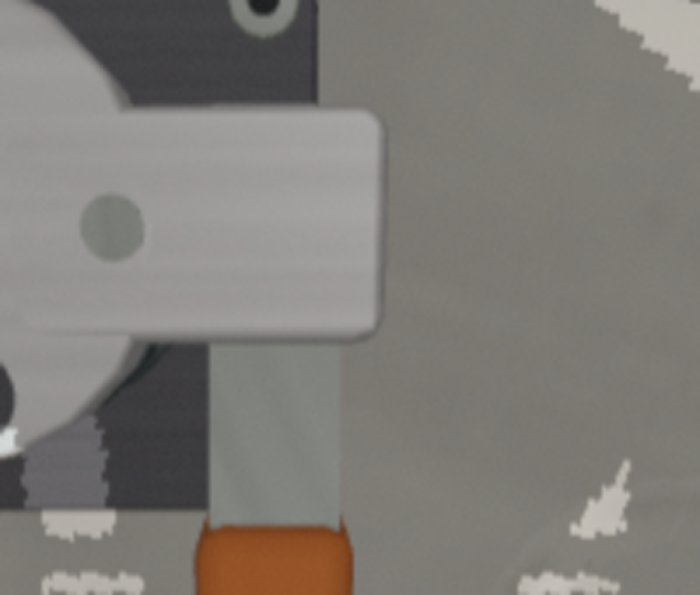

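move_arm --pt "0.02 0.006 0 0 0 0 -1" --pt "0.04 0.006 0 0 0 0 -1" --pt "0.04 0.006 0 0 0 0 -1"

```text
t: 18.65
tool_pos: [0.5609, -0.1253, 0.0735]
orientation: [-3.107, -0.467, 0.008]
force: [-12.4, -4.3, 2.8]
opening: 0.0214
```

```bash
python3 - <<'E'
from h import *
whereP(-70)
E
```

```text
P 34.93 lat -1.29 soleZ 69.72
```

move_arm --pt "0 0 0 0 0 0 -1" --pt "-0.1 0 0 0 0 0 -1" --pt "-0.25 0 0 0 0 0 -1" --pt "-0.45 0 0 0 0 0 -1" --pt "-0.65 0 -0.02 0 0 0 -1" --pt "-0.76 0 -0.03 0 0 0 -1" --pt "-0.76 0 -0.03 0 0 0 -1"

```text
t: 19.35
tool_pos: [0.4899, -0.1473, 0.0773]
orientation: [3.107, 0.466, 0.001]
force: [-0.2, -0.6, -1.8]
opening: 0.0215
```

move_arm --pt "0 -0.2 0 0 0 0 -1" --pt "0 -0.5 0 0 0 0 -1" --pt "0 -0.8 0 0 0 0 -1" --pt "0 -1 0 0 0 0 -1"

```text
t: 19.75
tool_pos: [0.4614, -0.0495, 0.0772]
orientation: [-3.106, -0.468, -0.001]
force: [0.7, 1.3, -2.3]
opening: 0.0215
```

move_arm --pt "0 -0.2 0 0 0 0 -1" --pt "0 -0.35 0 0 0 0 -1" --pt "0 -0.4 0 0 0 0 -1" --pt "0 -0.4 0 0 0 0 -1" --pt "0 -0.4 0 0 0 0 -1"

```text
t: 20.25
tool_pos: [0.4499, -0.0135, 0.0772]
orientation: [3.106, 0.468, 0.001]
force: [0.1, 0.2, -2.7]
opening: 0.0216
```

```bash
python3 - <<'E'
from h import *
whereP(70); plan(tcp(70,14,.0748),17.0)
c=cam("wrist"); save(c,"pics/w13.png")
E
```

```text
P -38.51 lat -1.89 soleZ 73.41
 shift [ 0.525 -0.018  0.024] turn [ 0.0002 -0.0001  0.0007] at [ 0.4499 -0.0135  0.0772] F [ 0.1  0.2 -2.7] op 0.0216 t 20.25 q6 1.13
```

View pics/w13.png

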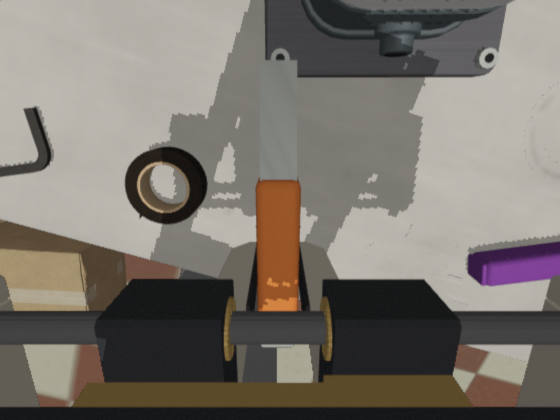

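move_arm --pt "0.1 -0.02 0.025 0 0 0 -1" --pt "0.25 -0.02 0.025 0 0 0 -1" --pt "0.34 -0.02 0.025 0 0 0 -1" --pt "0.4 -0.02 0.025 0 0 0 -1" --pt "0.46 -0.02 0.025 0 0 0 -1" --pt "0.52 -0.02 0.025 0 0 0 -1" --pt "0.55 -0.02 0.03 0 0 0 -1" --pt "0.57 -0.02 0.033 0 0 0 -1"

```text
t: 21.1
tool_pos: [0.5034, 0.0057, 0.0737]
orientation: [-3.107, -0.468, 0.0]
force: [-0.1, -0.3, -1.9]
opening: 0.0218
```

```bash
python3 - <<'E'
from h import *
whereP(70); plan(tcp(70,35,.0738),17.0)
E
```

```text
P 18.31 lat 0.8 soleZ 69.86
 shift [ 0.167  0.008 -0.001] turn [-0.      0.0001  0.0007] at [0.5034 0.0057 0.0737] F [-0.1 -0.3 -1.9] op 0.0218 t 21.1 q6 1.18
```

move_arm --pt "0.03 0.006 0 0 0 0 -1" --pt "0.06 0.006 0 0 0 0 -1" --pt "0.08 0.006 0 0 0 0 -1" --pt "0.1 0.006 0 0 0 0 -1" --pt "0.12 0.006 0 0 0 0 -1" --pt "0.14 0.006 0 0 0 0 -1" --pt "0.16 0.006 0 0 0 0 -1" --pt "0.18 0.006 0 0 0 0 -1"

```text
t: 21.9
tool_pos: [0.5178, 0.0095, 0.0731]
orientation: [3.106, 0.467, -0.01]
force: [-15.8, -4.9, 7.7]
opening: 0.0215
```

move_arm --pt "0 0 0 0 0 0 -1" --pt "0 0 0 0 0 0 -1"

```text
t: 22.1
tool_pos: [0.5182, 0.0097, 0.0732]
orientation: [3.106, 0.467, -0.009]
force: [-13.1, -4.4, 6.1]
opening: 0.0214
```

```bash
python3 - <<'E'
from h import *
whereP(70); plan(tcp(70,35,.0738),17.0)
c=cam("wrist"); save(c,"pics/w14.png",(200,30,400,200),3.5)
T=read_state()["tool_pos"]
for v in (130,134,138):
    e=plane(c,279,v,.0955); print(v,"P from edge",((T-e)[:2]@A+D)*1000)
E
```

```text
P 33.61 lat 0.27 soleZ 69.39
 shift [ 0.014  0.003 -0.006] turn [-0.0002  0.0018  0.0006] at [0.5182 0.0097 0.0732] F [-13.1  -4.4   6.1] op 0.0214 t 22.1 q6 1.19
130 P from edge 31.6881386042286
134 P from edge 33.40877486655266
138 P from edge 35.14169471147617
```

View pics/w14.png

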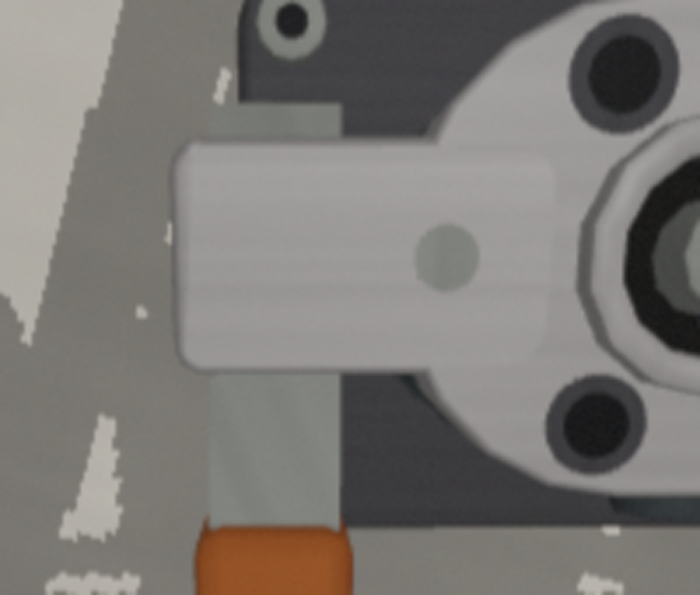

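move_arm --pt "0.012 0 0 0 0 0 -1" --pt "0.012 0 0 0 0 0 -1" --pt "-0.1 0 0 0 0 0 -1" --pt "-0.25 0 0 0 0 0 -1" --pt "-0.45 0 0 0 0 0 -1" --pt "-0.65 0 -0.02 0 0 0 -1" --pt "-0.75 0 -0.03 0 0 0 -1" --pt "-0.75 0 -0.03 0 0 0 -1"

```text
t: 22.95
tool_pos: [0.4484, -0.012, 0.0769]
orientation: [3.107, 0.467, 0.001]
force: [-0.0, 0.1, -2.4]
opening: 0.0219
```

move_arm --pt "0 0.2 0 0 0 0 -1" --pt "0 0.5 0 0 0 0 -1" --pt "0 0.8 0 0 0 0 -1" --pt "0 1 0 0 0 0 -1"

```text
t: 23.35
tool_pos: [0.4801, -0.109, 0.0772]
orientation: [3.106, 0.467, 0.003]
force: [0.5, 0.1, -1.9]
opening: 0.0219
```

move_arm --pt "0 0.2 0 0 0 0 -1" --pt "0 0.35 0 0 0 0 -1" --pt "0 0.4 0 0 0 0 -1" --pt "0 0.4 0 0 0 0 -1" --pt "0 0.4 0 0 0 0 -1"

```text
t: 23.85
tool_pos: [0.4901, -0.1448, 0.0766]
orientation: [-3.106, -0.468, 0.0]
force: [0.0, 1.3, -2.5]
opening: 0.0216
```

```bash
python3 - <<'E'
from h import *
whereP(-70); plan(tcp(-70,20,.0743),17.0)
c=cam("wrist"); save(c,"pics/w15.png")
E
```

```text
P -38.44 lat 0.72 soleZ 72.76
 shift [0.584 0.009 0.022] turn [-0.0002  0.0001  0.0007] at [ 0.4901 -0.1448  0.0766] F [ 0.   1.3 -2.5] op 0.0216 t 23.85 q6 0.88
```

View pics/w15.png

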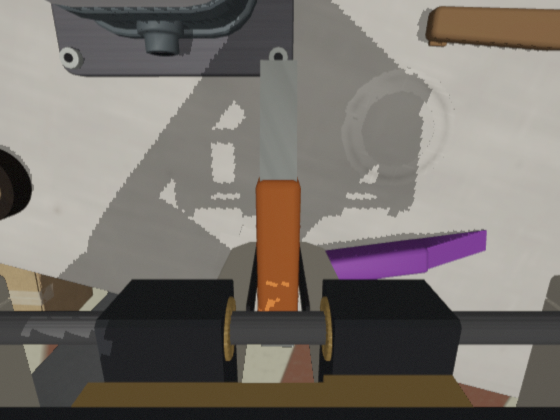

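move_arm --pt "0.1 0.01 0.022 0 0 0 -1" --pt "0.25 0.01 0.022 0 0 0 -1" --pt "0.34 0.01 0.022 0 0 0 -1" --pt "0.44 0.01 0.022 0 0 0 -1" --pt "0.54 0.01 0.024 0 0 0 -1" --pt "0.6 0.01 0.028 0 0 0 -1" --pt "0.66 0.01 0.03 0 0 0 -1" --pt "0.66 0.01 0.03 0 0 0 -1"

```text
t: 24.7
tool_pos: [0.5542, -0.1269, 0.0737]
orientation: [3.107, 0.468, 0.0]
force: [0.0, -0.3, -1.9]
opening: 0.0215
```

```bash
python3 - <<'E'
from h import *
whereP(-70); plan(tcp(-70,36,.0738),17.0)
E
```

```text
P 28.05 lat -0.79 soleZ 69.89
 shift [ 0.08  -0.008 -0.001] turn [ 0.     -0.      0.0008] at [ 0.5542 -0.1269  0.0737] F [ 0.  -0.3 -1.9] op 0.0215 t 24.7 q6 0.96
```

move_arm --pt "0.02 0 0 0 0 0 -1" --pt "0.03 0 0 0 0 0 -1" --pt "0.03 0 0 0 0 0 -1"

```text
t: 25.0
tool_pos: [0.5564, -0.1262, 0.0737]
orientation: [-3.107, -0.467, 0.0]
force: [-0.6, 0.2, -1.7]
opening: 0.0216
```

```bash
python3 - <<'E'
from h import *
whereP(-70); plan(tcp(-70,36,.0738),17.0)
E
```

```text
P 30.36 lat -0.85 soleZ 69.93
 shift [ 0.056 -0.008 -0.001] turn [-0.      0.      0.0006] at [ 0.5564 -0.1262  0.0737] F [-0.6  0.2 -1.7] op 0.0216 t 25.0 q6 0.96
```

move_arm --pt "0.01 0 0 0 0 0 -1" --pt "0.02 0 0 0 0 0 -1" --pt "0.025 0 0 0 0 0 -1" --pt "0.025 0 0 0 0 0 -1"

```text
t: 25.4
tool_pos: [0.5583, -0.1256, 0.0736]
orientation: [3.107, 0.468, -0.002]
force: [-5.7, -2.1, 0.3]
opening: 0.0219
```

```bash
python3 - <<'E'
from h import *
whereP(-70); plan(tcp(-70,36,.0738),17.0)
E
```

```text
P 32.37 lat -0.83 soleZ 69.81
 shift [ 0.036 -0.008 -0.002] turn [-0.0001  0.0004  0.0006] at [ 0.5583 -0.1256  0.0736] F [-5.7 -2.1  0.3] op 0.0219 t 25.4 q6 0.96
```

move_arm --pt "0.01 0 0 0 0 0 -1" --pt "0.02 0 0 0 0 0 -1" --pt "0.025 0 0 0 0 0 -1" --pt "0.025 0 0 0 0 0 -1"

```text
t: 25.8
tool_pos: [0.5592, -0.1253, 0.0733]
orientation: [-3.107, -0.467, 0.007]
force: [-12.0, -3.5, 4.3]
opening: 0.0215
```

```bash
python3 - <<'E'
from h import *
whereP(-70); plan(tcp(-70,36,.0738),17.0)
c=cam("wrist"); save(c,"pics/w16.png",(200,30,400,200),3.5)
E
```

```text
P 33.29 lat -0.8 soleZ 69.53
 shift [ 0.027 -0.008 -0.005] turn [-0.0002  0.0014  0.0006] at [ 0.5592 -0.1253  0.0733] F [-12.   -3.5   4.3] op 0.0215 t 25.8 q6 0.96
```

View pics/w16.png

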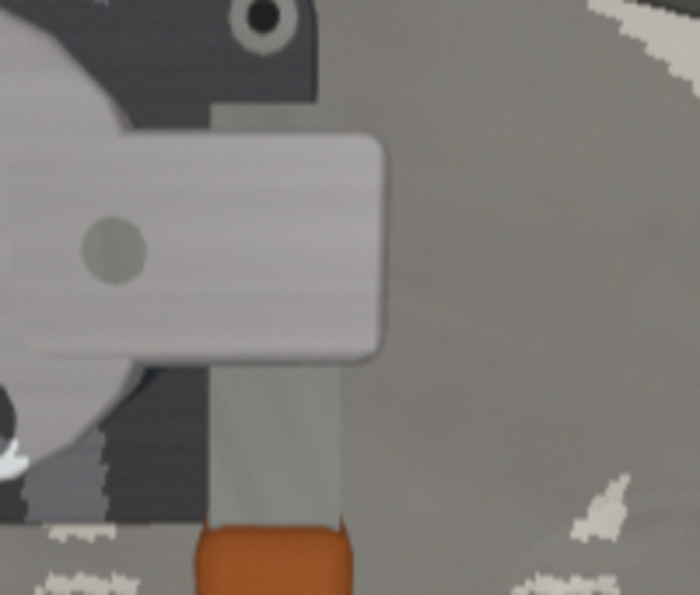

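move_arm --pt "0.02 0 0 0 0 0 -1" --pt "0.03 0 0 0 0 0 -1" --pt "0.03 0 0 0 0 0 -1" --pt "-0.1 0 0 0 0 0 -1" --pt "-0.25 0 0 0 0 0 -1" --pt "-0.5 0 0 0 0 0 -1" --pt "-0.75 0 -0.03 0 0 0 -1" --pt "-0.75 0 -0.03 0 0 0 -1"

```text
t: 26.65
tool_pos: [0.4878, -0.1472, 0.0766]
orientation: [-3.107, -0.466, 0.001]
force: [0.7, 0.0, -2.5]
opening: 0.0218
```

move_arm --pt "0 -0.2 0 0 0 0 -1" --pt "0 -0.5 0 0 0 0 -1" --pt "0 -0.8 0 0 0 0 -1" --pt "0 -1 0 0 0 0 -1"

```text
t: 27.05
tool_pos: [0.4605, -0.0494, 0.0769]
orientation: [-3.106, -0.468, -0.002]
force: [-0.8, -0.5, -1.5]
opening: 0.0216
```

move_arm --pt "0 -0.2 0 0 0 0 -1" --pt "0 -0.35 0 0 0 0 -1" --pt "0 -0.4 0 0 0 0 -1" --pt "0 -0.4 0 0 0 0 -1" --pt "0 -0.4 0 0 0 0 -1"

```text
t: 27.55
tool_pos: [0.4488, -0.0134, 0.0769]
orientation: [3.106, 0.468, 0.001]
force: [0.2, 0.1, -1.8]
opening: 0.0211
```

```bash
python3 - <<'E'
from h import *
whereP(70); plan(tcp(70,28,.0738),17.0)
E
```

```text
P -39.5 lat -1.5 soleZ 73.09
 shift [ 0.675 -0.014  0.031] turn [ 0.0002 -0.0001  0.0007] at [ 0.4488 -0.0134  0.0769] F [ 0.2  0.1 -1.8] op 0.0211 t 27.55 q6 1.13
```

move_arm --pt "0.1 -0.017 0.024 0 0 0 -1" --pt "0.25 -0.017 0.024 0 0 0 -1" --pt "0.34 -0.017 0.024 0 0 0 -1" --pt "0.44 -0.017 0.024 0 0 0 -1" --pt "0.54 -0.017 0.026 0 0 0 -1" --pt "0.62 -0.017 0.03 0 0 0 -1" --pt "0.68 -0.017 0.031 0 0 0 -1" --pt "0.68 -0.017 0.031 0 0 0 -1"

```text
t: 28.35
tool_pos: [0.5135, 0.0089, 0.0737]
orientation: [3.106, 0.468, 0.0]
force: [-0.2, -0.5, -1.8]
opening: 0.0217
```

```bash
python3 - <<'E'
from h import *
whereP(70)
plan(tcp(70,36,.0738),17.0)
E
```

```text
P 28.86 lat 0.88 soleZ 69.88
 shift [ 0.071  0.009 -0.001] turn [ 0.     -0.0001  0.0008] at [0.5135 0.0089 0.0737] F [-0.2 -0.5 -1.8] op 0.0217 t 28.35 q6 1.19
```

move_arm --pt "0.02 0 0 0 0 0 -1" --pt "0.03 0 0 0 0 0 -1" --pt "0.03 0 0 0 0 0 -1"

```text
t: 28.65
tool_pos: [0.5157, 0.0095, 0.0737]
orientation: [3.107, 0.468, 0.0]
force: [-0.2, 0.1, -2.3]
opening: 0.0215
```

```bash
python3 - <<'E'
from h import *
whereP(70)
plan(tcp(70,36,.0738),17.0)
E
```

```text
P 31.13 lat 0.89 soleZ 69.88
 shift [ 0.049  0.009 -0.001] turn [ 0.     -0.      0.0007] at [0.5157 0.0095 0.0737] F [-0.2  0.1 -2.3] op 0.0215 t 28.65 q6 1.19
```

move_arm --pt "0.02 0 0 0 0 0 -1" --pt "0.03 0 0 0 0 0 -1" --pt "0.03 0 0 0 0 0 -1"

```text
t: 28.95
tool_pos: [0.5179, 0.0103, 0.0734]
orientation: [3.107, 0.468, -0.003]
force: [-5.1, -1.3, 1.0]
opening: 0.0212
```

```bash
python3 - <<'E'
from h import *
whereP(70)
plan(tcp(70,36,.0738),17.0)
E
```

```text
P 33.42 lat 0.94 soleZ 69.64
 shift [ 0.026  0.009 -0.004] turn [-0.0001  0.0006  0.0007] at [0.5179 0.0103 0.0734] F [-5.1 -1.3  1. ] op 0.0212 t 28.95 q6 1.19
```

move_arm --pt "0.02 0 0 0 0 0 -1" --pt "0.025 0 0 0 0 0 -1" --pt "0.025 0 0 0 0 0 -1"

```text
t: 29.25
tool_pos: [0.5187, 0.0105, 0.0731]
orientation: [3.106, 0.467, -0.008]
force: [-12.5, -3.6, 6.1]
opening: 0.0214
```

```bash
python3 - <<'E'
from h import *
whereP(70)
plan(tcp(70,36,.0738),17.0)
E
```

```text
P 34.31 lat 0.96 soleZ 69.35
 shift [ 0.017  0.01  -0.007] turn [-0.0002  0.0016  0.0007] at [0.5187 0.0105 0.0731] F [-12.5  -3.6   6.1] op 0.0214 t 29.25 q6 1.2
```

move_arm --pt "0.012 0 0 0 0 0 -1" --pt "0.012 0 0 0 0 0 -1" --pt "-0.1 0 0 0 0 0 -1" --pt "-0.25 0 0 0 0 0 -1" --pt "-0.5 0 0 0 0 0 -1" --pt "-0.8 0 -0.03 0 0 0 -1" --pt "-0.8 0 -0.3 0 0 0 -1" --pt "-0.8 0 -0.6 0 0 0 -1"

```text
t: 30.05
tool_pos: [0.4419, -0.0123, 0.1324]
orientation: [-3.106, -0.467, 0.005]
force: [0.7, 0.5, -2.1]
opening: 0.0213
```

```bash
python3 - <<'E'
from h import *
plan([.488,-.392,.12],-2.6)
import pickle
c=cam("wrist"); save(c,"pics/w17.png")
E
```

```text
shift [-0.675  3.765  0.12 ] turn [-0.0004  0.0011  0.1094] at [ 0.4419 -0.0123  0.1324] F [ 0.7  0.5 -2.1] op 0.0213 t 30.05 q6 1.13
```

View pics/w17.png

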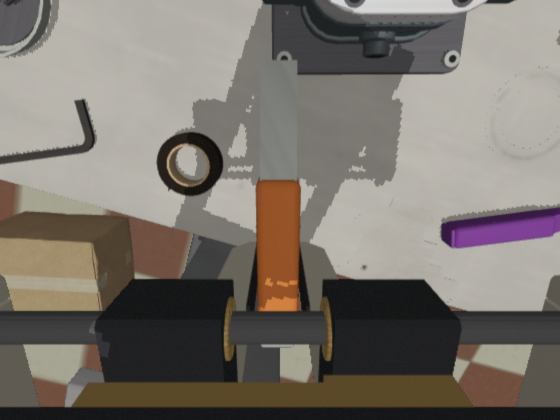

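move_arm --pt "-0.1 0.4 0 0 0 0 -1" --pt "-0.17 0.94 0 0 0 0 -1" --pt "-0.17 0.94 0 0 0 0 -1"

```text
t: 30.4
tool_pos: [0.4566, -0.1117, 0.1342]
orientation: [3.104, 0.462, 0.003]
force: [0.7, 0.1, -1.2]
opening: 0.022
```

move_arm --pt "-0.1 0.4 0 0 0 0 -1" --pt "-0.17 0.94 0 0 0 0 -1" --pt "-0.17 0.94 0 0 0 0 -1"

```text
t: 30.7
tool_pos: [0.4677, -0.2064, 0.1338]
orientation: [3.105, 0.462, 0.001]
force: [-0.3, 0.2, -2.3]
opening: 0.0217
```

move_arm --pt "-0.1 0.4 0 0 0 0 -1" --pt "-0.17 0.94 0 0 0 0 -1" --pt "-0.17 0.94 0 0 0 0 -1"

```text
t: 31.0
tool_pos: [0.4788, -0.301, 0.1332]
orientation: [3.106, 0.463, 0.0]
force: [-0.5, -0.2, -2.2]
opening: 0.0218
```

move_arm --pt "-0.1 0.4 0 0 0 0.045 -1" --pt "-0.17 0.8 0 0 0 0.09 -1" --pt "-0.17 0.94 0 0 0 0.109 -1" --pt "-0.17 0.94 0 0 0 0.109 -1" --pt "-0.17 0.94 0 0 0 0.109 -1" --pt "-0.17 0.94 0 0 0 0.109 -1"

```text
t: 31.6
tool_pos: [0.4903, -0.3901, 0.1334]
orientation: [-3.14, 0.065, 0.001]
force: [0.0, -0.1, -2.8]
opening: 0.0213
```

```bash
python3 - <<'E'
from h import *
plan([.488,-.392,.0042],-2.6)
c=cam("wrist"); save(c,"pics/w18.png")
E
```

```text
shift [-0.022  0.021  1.292] turn [-0.0003  0.0001  0.0014] at [ 0.4903 -0.3901  0.1334] F [ 0.  -0.1 -2.8] op 0.0213 t 31.6 q6 0.86
```

View pics/w18.png

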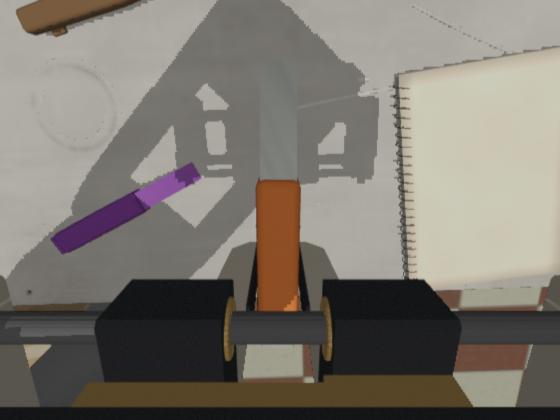

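The wedge is over its old spot, with clear bench below. Before lowering it, I'll check the cover in the scene view.

move_arm --pt "0 0 0.3 0 0 0 -1" --pt "0 0 0.6 0 0 0 -1" --pt "0 0 0.9 0 0 0 -1" --pt "0 0 1 0 0 0 -1" --pt "0 0 1 0 0 0 -1"

```text
t: 32.15
tool_pos: [0.4891, -0.3898, 0.0318]
orientation: [-3.138, 0.067, 0.005]
force: [-0.4, 0.9, -2.5]
opening: 0.0216
```

```bash
python3 - <<'E'
from h import *
plan([.488,-.392,.0042],-2.6)
s=cam("scene"); save(s,"pics/s9.png",(220,180,300,250),7)
E
```

```text
shift [-0.01   0.023  0.276] turn [-0.0008  0.0009  0.0009] at [ 0.4891 -0.3898  0.0318] F [-0.4  0.9 -2.5] op 0.0216 t 32.15 q6 0.86
```

View pics/s9.png

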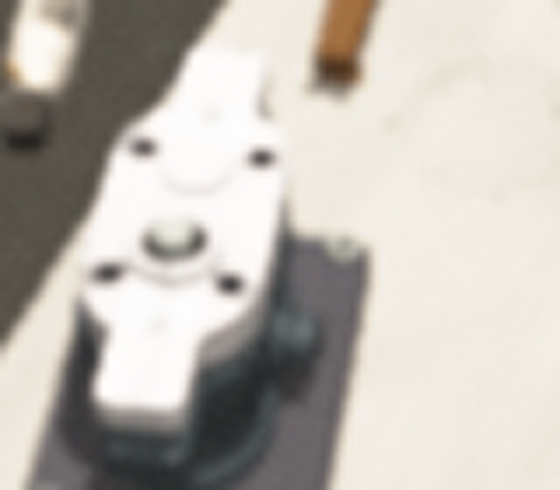

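move_arm --pt "0 0 0.1 0 0 0 -1" --pt "0 0 0.2 0 0 0 -1" --pt "0 0 0.25 0 0 0 -1" --pt "0 0 0.27 0 0 0 -1" --pt "0 0 0.28 0 0 0 -1" --pt "0 0 0.28 0 0 0 -1"

```text
t: 32.8
tool_pos: [0.4903, -0.3918, 0.0057]
orientation: [3.141, -0.069, 0.0]
force: [0.6, 0.4, -1.7]
opening: 0.0215
```

```bash
python3 - <<'E'
from h import *
plan([.488,-.392,.0038],-2.6)
E
```

```text
shift [-0.023  0.003  0.019] turn [ 0.     -0.      0.0006] at [ 0.4903 -0.3918  0.0057] F [ 0.6  0.4 -1.7] op 0.0215 t 32.8 q6 0.86
```

move_arm --pt "0 0 0.01 0 0 0 -1" --pt "0 0 0.018 0 0 0 -1" --pt "0 0 0.018 0 0 0 -1" --pt "0 0 0.018 0 0 0 -0.3" --pt "0 0 0.018 0 0 0 0.2" --pt "0 0 0.018 0 0 0 0.3" --pt "0 0 0.018 0 0 0 0.3" --pt "0 0 0.018 0 0 0 0.3"

```text
t: 33.6
tool_pos: [0.4903, -0.3918, 0.004]
orientation: [3.141, -0.068, 0.0]
force: [-0.1, -0.3, -0.5]
opening: 0.0569
```

move_arm --pt "0 0 -0.1 0 0 0 0.3" --pt "0 0 -0.3 0 0 0 0.3" --pt "0 0 -0.7 0 0 0 0.3" --pt "0 0 -1 0 0 0 0.3" --pt "0 0 -1 0 0 0 0.3" --pt "0 0 -1 0 0 0 0.3"

```text
t: 34.2
tool_pos: [0.491, -0.3924, 0.1057]
orientation: [3.139, -0.068, 0.004]
force: [-0.2, -0.6, 0.0]
opening: 0.0609
```

```bash
python3 - <<'E'
from h import *
import pickle
c=cam("wrist"); save(c,"pics/w19.png"); s=cam("scene"); save(s,"pics/s10.png"); t=cam("top"); save(t,"pics/t10.png")
s0=pickle.load(open("scene0.pkl","rb"))
save(s0,"pics/cmp0.png",(225,185,285,260),8)
save(s,"pics/cmp1.png",(225,185,285,260),8)
y=PY
def W(x,yy,z): return np.r_[PC+A*x/1000+B*yy/1000,z/1000]
for z0 in(88,95):
    print(z0,proj(s,[W(-14,84,z0),W(14,84,z0),W(-14,-84,z0),W(14,-84,z0),W(0,0,z0)]).round(2).tolist())
print(read_state()["tool_pos"],read_state()["t"])
E
```

```text
88 [[244.23, 239.88], [231.83, 238.65], [257.29, 189.27], [246.34, 188.33], [245.35, 212.43]]
95 [[244.0, 237.81], [231.54, 236.59], [257.16, 187.2], [246.16, 186.25], [245.15, 210.34]]
[ 0.48940565 -0.39096756  0.10234178] 34.35
```

View pics/w19.png

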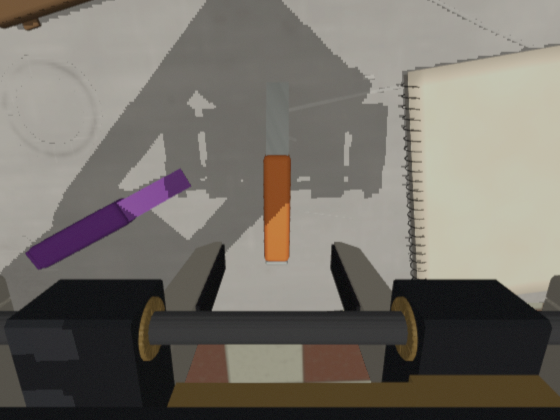

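View pics/cmp0.png

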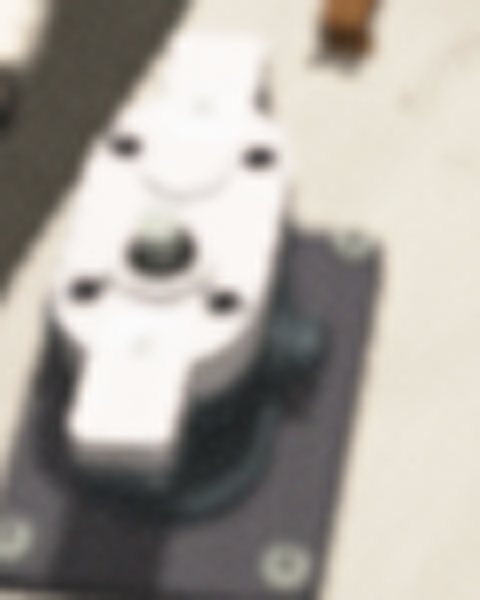

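View pics/cmp1.png

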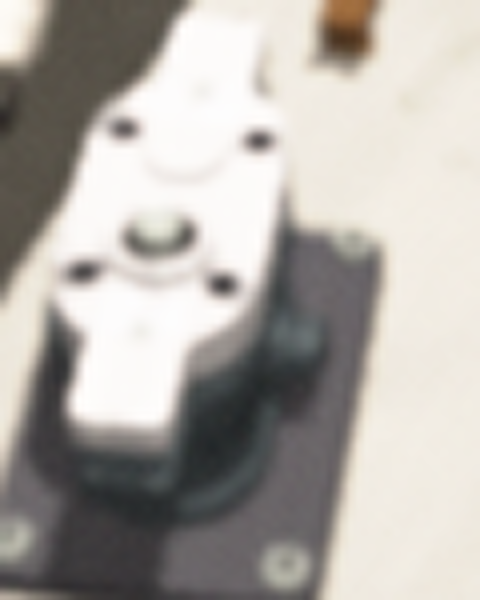

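View pics/t10.png

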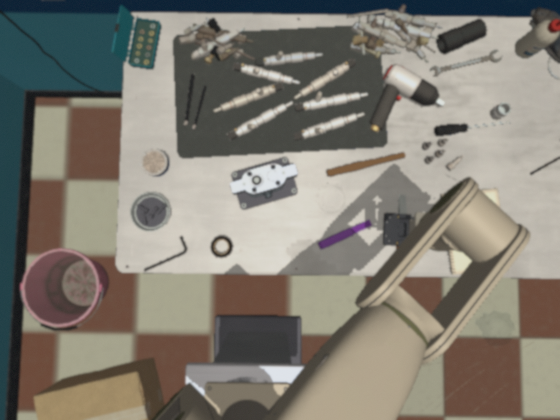

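```bash
python3 - <<'E'
from h import *
import pickle
s0=pickle.load(open("scene0.pkl","rb")); s=cam("scene")
g0,g1=[cv2.cvtColor(k["frame"],cv2.COLOR_RGB2GRAY).astype(np.float32) for k in(s0,s)]
def cen(g,x,y):
    p=np.clip(190-g[y-4:y+5,x-4:x+5],0,None); Y,X=np.mgrid[y-4:y+5,x-4:x+5]; return (p*Y).sum()/p.sum()
for n,(x,y) in {"Rback":(240,203),"Rfront":(257,204),"Lback":(235,221),"Lfront":(252,222)}.items():
    d=cen(g0,x,y)-cen(g1,x,y-2); print(n,"px",d.round(2),"mm",(d/0.297).round(2))
E
```

```text
Rback px 2.24 mm 7.53
Rfront px 2.08 mm 7.01
Lback px 2.64 mm 8.88
Lfront px 1.86 mm 6.26
```

```bash
python3 -c "
from h import *
close_job(); print(read_state()['t'])"
```

```text
the job is handed in; nothing more can be done
the job is handed in; nothing more can be done
```

I pried the cover up with the orange wedge only, working right, left, right, left, then a top-up on each side. I then laid the wedge flat on its original spot about 0.38 m from the pump, let go of it and handed the job in at about 34 s.

**Ear heights:** The last wedge contacts put the left ear up about 7.6 mm and the right ear about 7 to 8 mm. One ear led the other by at most about 3 mm, by my estimate. After release, the screw-hole shifts in the scene view averaged about 7.3 mm on the right and 7.6 mm on the left, so the cover is about level. That check is coarse: single holes read 6.3 to 8.9 mm, and the lowest was a left one at 6.26 mm.

**Other things:** The purple look-alike, tape, brush, hex key and tin look unmoved in the last top view, though I judged this by eye and did not measure it. Sideways pushes stayed around 16 N.

The hand-in gave no verdict.

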